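Line the top tray and pack the tent pegs

TASK

Stick down the new cork liner in the top tray of the stack: starting at the end nearest the robot, roll it to the far end and back with the pressing roller, the wheels going close up to the tray wall at both ends and pressing steadily with about 15 N (clearly more than the roller's own weight, never a hard 40 N shove). Then stand the roller back in its wooden rest, tip all the ball toggles from the glass ramekin into the tray's narrow bare bay and set the empty ramekin back upright on the sideboard, and lay every plastic I-beam tent peg flat in the lined compartment. Leave the two thin steel pegs, the mallet and the other things where they are.

Things in the scene. Friction and masses are not known exactly. Their poses are not given: they have to be found in the camera images.
- stack: stack of three white plastic trays, fixed, 246 x 246 mm, 158 mm tall. Origin: centre of its underside; x points away from the robot, y left. Only the top tray is open (walls 4 mm thick, rim at 158 mm); a divider along x, 152 mm high, parts it into the lined compartment (238 mm along x, 134 mm along y inside, its centre 52 mm left of the stack's) and the narrower bare bay on the right.
- liner: foam-backed self-adhesive cork liner on the floor of the wider compartment of the top tray, 226 mm along its x by 128 mm along its y. Origin: centre of its top face, about 123 mm above the sideboard; x points away from the robot. It gives about 1 mm for each 5 N of downward push, at most 5 mm, and springs back. The tray's rim stands 35 mm above it.
- bay (a point): centre of the floor of the bare narrower bay of the top tray, 115 mm above the sideboard; axes as the stack's. The bay is 238 mm along x by 100 mm along y inside, its outer walls 43 mm deep and its divider 37 mm.
- rest: shallow wooden rest for the roller, fixed, 114 mm along x by 150 mm along y outside, 104 x 140 mm inside, floor 4 mm and lip 11 mm high. Origin: centre of its underside.
- roller: twin-wheel pressing roller, about 0.42 kg: two rubber wheels, 36 mm across, 104 mm wide, side by side on axles along its y, 40 mm apart, under an aluminium frame 111 mm wide with a level wooden grip bar on top. Origin: centre of its underside at tread height; z up. It rolls along its x (76 mm long that way) and is the same either way round. Starts standing in the rest.
- roller_grip (a point): centre of the roller's wooden grip bar, 78 mm above the roller's origin: bar 34 mm wide along the roller's x (close the fingers along x), 96 mm long along its y, 28 mm tall (64 to 92 mm up); the frame plate under it tops out 47 mm up.
- wheel_a (a joint): turn of the roller's wheel on the -x side, rad; grows when the roller rolls towards its +x, turns freely without limit.
- wheel_b (a joint): turn of the roller's wheel on the +x side, rad, same sense.
- ramekin: small glass ramekin, open on top, 68 mm across the rim, 62 mm at the foot, 44 mm tall, wall 3.5 mm, inner floor 5 mm up, about 0.11 kg. Origin: centre of its underside, z up. Starts upright on the sideboard with the ball toggles in it.
- toggle1: ball toggle, a 20 mm round plastic bead, 12 g, one of three to five (absent ones read None); starts in the ramekin. Origin: ball centre.
- toggle2: ball toggle, a 20 mm round plastic bead, 12 g, one of three to five (absent ones read None); starts in the ramekin. Origin: ball centre.
- toggle3: ball toggle, a 20 mm round plastic bead, 12 g, one of three to five (absent ones read None); starts in the ramekin. Origin: ball centre.
- toggle4: ball toggle, a 20 mm round plastic bead, 12 g, one of three to five (absent ones read None); starts in the ramekin. Origin: ball centre.
- toggle5: ball toggle, a 20 mm round plastic bead, 12 g, one of three to five (absent ones read None); starts in the ramekin. Origin: ball centre.
- peg1: plastic tent peg, one of two to four on the sideboard (absent ones read None): I-beam shaft 14 mm wide and 16 mm tall along its x axis with a wider 34 mm hooked head at the -x end and a point at the +x end, 140 mm long overall, 35 g; starts lying flat. Origin: middle of its length, on its underside; grip the shaft there.
- peg2: plastic tent peg, one of two to four on the sideboard (absent ones read None): I-beam shaft 14 mm wide and 16 mm tall along its x axis with a wider 34 mm hooked head at the -x end and a point at the +x end, 140 mm long overall, 35 g; starts lying flat. Origin: middle of its length, on its underside; grip the shaft there.
- peg3: plastic tent peg, one of two to four on the sideboard (absent ones read None): I-beam shaft 14 mm wide and 16 mm tall along its x axis with a wider 34 mm hooked head at the -x end and a point at the +x end, 140 mm long overall, 35 g; starts lying flat. Origin: middle of its length, on its underside; grip the shaft there.
- peg4: plastic tent peg, one of two to four on the sideboard (absent ones read None): I-beam shaft 14 mm wide and 16 mm tall along its x axis with a wider 34 mm hooked head at the -x end and a point at the +x end, 140 mm long overall, 35 g; starts lying flat. Origin: middle of its length, on its underside; grip the shaft there.
- steel_a: bystander: thin round stainless peg, 8 mm thick, 150 mm long, hooked at one end, lying in the row among the plastic pegs. Origin: on its shaft's axis, mid length; shaft along x.
- steel_b: bystander: the other stainless peg, same make, lying to the right.
- mallet: bystander: red aluminium mallet lying on the right, head 88 mm long along its y and 50 mm tall, 220 mm handle towards its -x. Origin: under the head.
- canister: bystander: gas canister 108 mm across and 85 mm tall, standing at the back. Origin: centre of its underside.
- mug: bystander: enamel mug 80 mm across and 80 mm tall, at the back. Origin: centre of its underside.
There are look-alikes about, which are no part of the job. Leave any orange look-alike of the roller alone.

How it is judged:
By the outcome, as a careful person would: the job done as asked, in the order asked, and still so for the second after the job is handed in, with the robot touching nothing.
Of toggle1, toggle2, toggle3, toggle4, toggle5 only 3 to 5 are there at a start; the rules pass over those that are not, and their reading is None.
Of peg1, peg2, peg3, peg4 only 2 to 4 are there at a start; the rules pass over those that are not, and their reading is None.
At some moment in a run one of peg1, peg2, peg3, peg4 may be knocked a few centimetres aside while the robot is not near it.
It also fails if it takes over 210 s, if anything falls off the work surface, if the arm or the gripper's body presses on something with over 40 N, if the wrist force passes 120 N, or if a joint passes its speed limit or range.

ROBOT

A 7-joint arm with a two-finger parallel gripper is mounted at the origin on the work surface. World frame = base frame: x ahead of the robot, y to its left, z up, the work surface at z = 0. Lengths are in m, angles in degrees, forces in N, time in s.
With the tool pointing down it reaches from about 0.425 to 0.875 m from the base axis. Payload 4.7 kg.
Tool frame: the origin (TCP) lies midway between the tips of the shut fingers; the grasp point (between the pads) lies 19 mm behind it; z points along the fingers, y is the line along which they close (so a half turn about z gives the same grasp; the last joint's range is limited). The gripper opens to 87 mm and grips with 3 to 60 N. Pads are 19 mm wide; open, the fingers measure 117 mm over their backs; the gripper's body (75 mm by 190 mm) begins 51 mm behind the grasp point.
Start: joints at [-63.994, 18.392, -4.016, 83.108, 1.295, 78.541, -3.26], TCP at [0.277, 0.588, 0.223] pointing down, gripper open.
Joint ranges: [-163.93, 163.93], [-17.29, 119.83], [-79.2, 71.16], [3.27, 140.29], [-89.18, 269.18], [5.43, 117.66], [-154.24, 154.24]. Speed limits (degrees/s): [147.25, 147.25, 180, 180, 180, 180, 180].

INTERFACE

Orientations are given as [roll, pitch, yaw] about the fixed x, y, z axes, in that order (R = Rz(yaw) Ry(pitch) Rx(roll)).
In Python, from cell import env gives the robot as it stands. The module is installed in compiled form; this text tells all that it offers.
- The arm moves only by the tool step_arm, never from a script. Its argument "rows" is a list of rows, each an object with "angular": the turn, a rotation vector about the tool's x, y, z in units of pi rad (1.0 is pi rad), a list of three; "slide": the shift along the tool's x, y, z in units of 500 mm (1.0 is 500 mm), a list of three; "jaw": the opening, from 0 (shut) to 1 (fully open). A call has 1 to 10 rows; each row shifts and turns the commanded pose from where the row before left it, along the tool's axes as they then stand; what a row does not reach is not made up. A row lasts 1/8 s, in which the tool goes at most 62.5 mm and 10.7 degrees, less where a joint would pass 70% of its speed; a pose out of reach is approached as far as the arm can. A call with a number of a shift or a turn outside -1 to 1 is refused whole. A call with a gripper value outside its range is refused whole. The fingers move at their own pace and stop on an object; "newtons" is the grip in N (left out, the last holds). Time passes only in rows, so rows that do not move let the fingers close. It gives the time, the measured TCP pose, the force, the opening and the grip force at its end, in the units of the state.
- env.get_obs(): the state, without advancing time (a new reading comes with each control period).
- env.read_camera(name): name is "scene" or "top" or "wrist"; returns the picture (420x560x3 uint8, red, green, blue); there is no depth.
- env.camera_info(name): a dict with "fx", "fy", "cx", "cy" (pixels), "k1" (the pictures are not rectified: a ray, as slopes to the right and down, at radius r is drawn at 1 + k1 r^2 times it, then the intrinsics apply), "R" (3x3) and "t" (3): a world point X has camera coordinates R X + t. Camera axes: x right, y down, z forward; pixel columns grow to the right and rows downward; lengths in m; the calibration is good to about 2 mm. A picture is of the moment at which its call begins: read the wrist's pose just before it. camera_info takes no time and is no camera call; for the wrist camera it gives the pose at the moment of the call.
- env.sign_off(): hands the job in; it is judged then, once.
The state is a dict: "time_s": time; "qpos": joint angles; "joint_velocities": joint speeds; "effort": joint torques, N m; "tool_pos": TCP position; "tool_rot": TCP orientation; "force": force on the tool from outside, world axes, zero at the start; "wrist_torque": the same for the moment, N m; "grip_width": finger opening in m; "grasp_force": force on a finger pad.
Only numpy, scipy, OpenCV 4.12 (cv2) and the standard library are available. Lean on these libraries where they do the work, as an engineer would, in place of code of your own. Each camera call takes 0.05 s, during which the arm holds its last target. There are 200 camera calls.

## Working session

There is one attempt and no reset: what is moved stays moved. The work goes in short steps, Python scripts to look and compute and a tool call to move; the robot and the scene stay as the last step left them, time stands still between calls to the robot, and variables do not carry over. Pictures are saved under pics/ and viewed, at most 14 in all, crops included, and the job is handed in when it is done.

Besides the shell and the picture viewer there is one more tool, called after ">>>" as a command line: name --argument value ..., lists and objects as JSON in quotes. step_arm: Moves the arm, as the interface text tells. Shifts and turns lie within -1 to 1; 1 stands for 500 mm of shift or pi rad of turn. Its arguments: {"type":"object","properties":{"rows":{"type":"array"},"newtons":{"type":"number"}},"required":["rows"]}

```bash
mkdir -p pics
python3 - <<'E'
from cell import env
import cv2
for n in("scene","top"):
    im=env.read_camera(n)[:,:,::-1]; cv2.imwrite(f"pics/{n}0.png",cv2.resize(im,(800,600),interpolation=cv2.INTER_CUBIC))
    cv2.imwrite(f"{n}_raw.png",im)
    i=env.camera_info(n); print(n,i)
o=env.get_obs(); print(o)
E
```

```text
scene {'fx': 520.144006862318, 'fy': 520.144006862318, 'cx': 283.1796595818512, 'cy': 206.88143561244806, 'k1': -0.014593796508030773, 'R': array([[ 0.35391013,  0.93527088, -0.0039998 ],
       [ 0.80892305, -0.30824063, -0.50063081],
       [-0.46945832,  0.17394278, -0.86565166]]), 't': array([-0.09960176, -0.40209125,  1.87929542])}
top {'fx': 382.3827607656385, 'fy': 382.3827607656385, 'cx': 275.5286549550401, 'cy': 211.11260275771136, 'k1': 0.004533932574864229, 'R': array([[ 0.02364348, -0.99952765, -0.01963344],
       [-0.99529357, -0.02168812, -0.09444747],
       [ 0.09397705,  0.02177411, -0.99533623]]), 't': array([-0.07004511,  0.5492668 ,  1.01840229])}
{'time_s': 0.1, 'qpos': array([-63.99443029,  18.43150047,  -4.0166961 ,  83.16744579,
         1.29451881,  78.53983491,  -3.25774674]), 'joint_velocities': array([ 0.07290056, -0.01992659, -0.020133  , -0.20984094,  0.04992834,
       -0.05231733, -0.1344486 ]), 'effort': array([ 5.14880026e-05, -4.92574739e+01, -4.05666735e-01, -3.13400424e+01,
       -6.42754650e-02,  3.94876627e-02,  7.36323182e-05]), 'tool_pos': array([0.27655708, 0.58769662, 0.22161266]), 'tool_rot': array([-1.79906426e+02,  4.58323622e-03,  1.54807281e+02]), 'force': array([-1.27354603, -0.33688937,  0.18204201]), 'wrist_torque': array([-0.00083115, -0.04478477, -0.01015938]), 'grasp_force': 0.0, 'grip_width': 0.08696611950936213}
```

View pics/scene0.png

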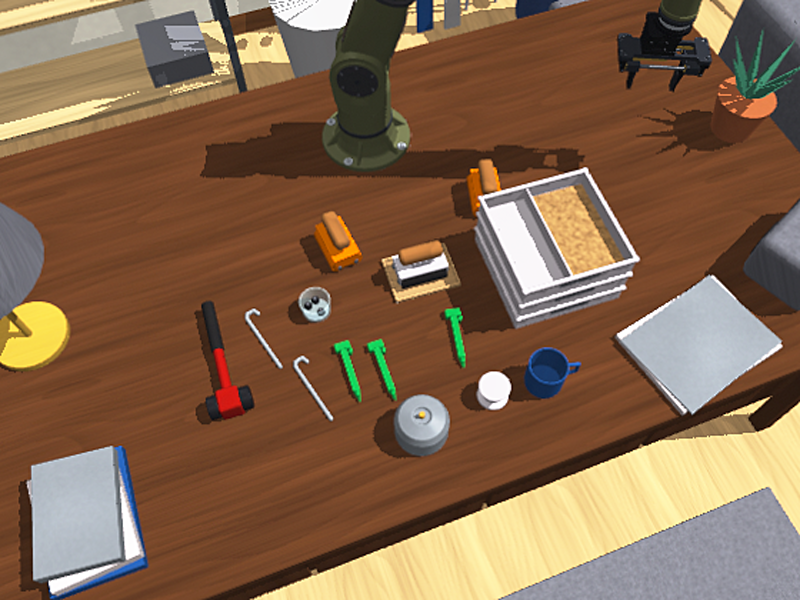

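View pics/top0.png

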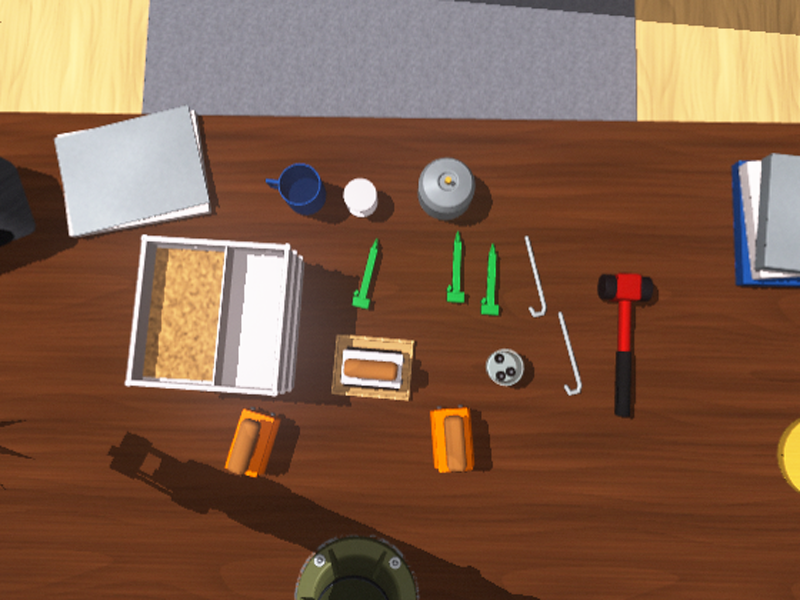

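The roller is the silver one in the rest, top view (372,369). Look-alikes are the orange ones at (252,443) and (453,440). The ramekin is at (505,367), and the white cup at (360,197) is a decoy. The plastic pegs are green, at (368,275), (456,268) and (490,280). The steel pegs are at (535,275) and (570,353). Next, close crops.

```bash
cat > h.py <<'E'
from cell import env
import cv2,numpy as np
from scipy.spatial.transform import Rotation as Ro
def world(n,uv,z,info=None):
    i=info or env.camera_info(n); p=np.array([(uv[0]-i["cx"])/i["fx"],(uv[1]-i["cy"])/i["fy"]]); q=p.copy()
    for _ in range(20): q=p/(1+i["k1"]*(q@q))
    R=np.array(i["R"]); t=np.array(i["t"]); d=R.T@np.r_[q,1]; c=-R.T@t
    return c+d*(z-c[2])/d[2]
def proj(n,X,info=None):
    i=info or env.camera_info(n); c=np.array(i["R"])@X+i["t"]; q=c[:2]/c[2]; q=q*(1+i["k1"]*(q@q))
    return np.array([i["fx"]*q[0]+i["cx"],i["fy"]*q[1]+i["cy"]])
def crop(im,x0,y0,x1,y1,s,name):
    cv2.imwrite(name,cv2.resize(im[y0:y1,x0:x1],None,fx=s,fy=s,interpolation=cv2.INTER_CUBIC))
def st():
    o=env.get_obs(); print(round(o["time_s"],3),o["tool_pos"].round(4),o["tool_rot"].round(2),"F",o["force"].round(1),"w",round(o["grip_width"],4),"g",round(o["grasp_force"],1)); return o
E
python3 - <<'E'
from h import *
im=cv2.imread("top_raw.png")
crop(im,85,160,300,290,3.7,"pics/c1.png"); crop(im,225,150,420,290,4.0,"pics/c2.png")
E
```

```text
(no output)
```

View pics/c1.png

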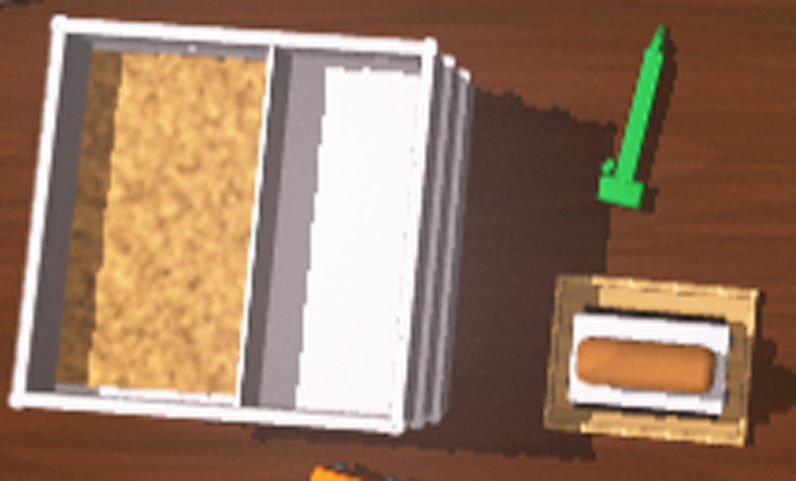

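View pics/c2.png

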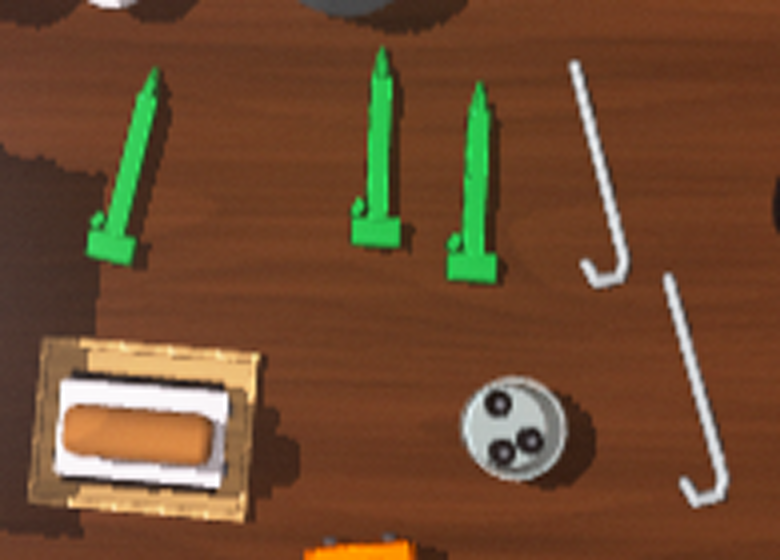

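Run:
```python
from h import *
c1=lambda u,v,z: world("top",(u/3.7+85-.36,v/3.7+160-.36),z)[:2]
c2=lambda u,v,z: world("top",(u/4+225-.37,v/4+150-.37),z)[:2]
yaw=lambda d:np.degrees(np.arctan2(d[1],d[0])).round(1)
def rect(q,z,n):
    P=np.array([c1(*p,z) for p in q]); print(n,P.mean(0).round(4),"x-yaw",yaw(P[0]-P[3]),yaw(P[1]-P[2]),"y-yaw",yaw(P[0]-P[1])-90,yaw(P[3]-P[2])-90,"sz",np.linalg.norm(P[0]-P[3]).round(3),np.linalg.norm(P[0]-P[1]).round(3))
rect([(58,18),(433,42),(400,430),(14,402)],.158,"stack")
rect([(557,275),(760,290),(747,445),(545,428)],.011,"rest")
a,b=c1(577,362,.085),c1(713,368,.085); print("bar",(a+b)/2,yaw(a-b)-90,np.linalg.norm(a-b))
for n,h,t in(("pA",(111,250),(156,68)),("pB",(376,240),(382,47)),("pC",(472,275),(480,82))):
    a,b=c2(*h,.01),c2(*t,.008); print(n,((a+b)/2).round(4),yaw(b-a),np.linalg.norm(b-a))
print("ram",c2(514,428,.044))
print("balls",[c2(*p,.02).round(3) for p in((498,403),(501,452),(530,440))])
for p in((575,62),(622,262),(668,275),(724,490)):print("steel",c2(*p,.004).round(3))
# scene checks on ramekin / bar
S=lambda u,v,z: world("scene",(u*.7,v*.7),z)[:2]
print("scene ram rim",S(315,300,.044),"bar",S(421,254,.092))
```

```text
stack [0.5119 0.2494] x-yaw -2.6 -2.4 y-yaw -2.5999999999999943 -2.700000000000003 sz 0.25 0.248
rest [ 0.4259 -0.0201] x-yaw -2.6 -3.7 y-yaw -2.9000000000000057 -3.299999999999997 sz 0.113 0.152
bar [ 0.42360289 -0.01950199] -1.0999999999999943 0.09373955654640033
pA [ 0.6125 -0.007 ] -12.1 0.1320389435325477
pB [ 0.627  -0.1776] -1.1 0.1361993585779827
pC [ 0.6038 -0.245 ] -2.1 0.13550039715917747
ram [ 0.43277243 -0.2656192 ]
balls [array([ 0.449, -0.259]), array([ 0.416, -0.261]), array([ 0.425, -0.281])]
steel [ 0.688 -0.314]
steel [ 0.548 -0.347]
steel [ 0.54  -0.378]
steel [ 0.394 -0.415]
scene ram rim [ 0.43578858 -0.26323454] bar [ 0.4362079  -0.02048804]
```

>>> step_arm --rows '[{"angular":[0,0,0.0534],"slide":[0,0,0],"jaw":1},{"angular":[0,0,0.0534],"slide":[0,0,0],"jaw":1},{"angular":[0,0,0.0534],"slide":[0,0,0],"jaw":1},{"angular":[0,0,0.0534],"slide":[0,0,0],"jaw":1},{"angular":[0,0,0.0534],"slide":[0,0,0],"jaw":1},{"angular":[0,0,0.0534],"slide":[0,0,0],"jaw":1},{"angular":[0,0,0.0534],"slide":[0,0,0],"jaw":1}]'

```text
time_s: 0.98
tool_pos: [0.2766, 0.5878, 0.2219]
tool_rot: [-180.0, 0.1, 87.2]
force: [0.7, -0.3, 0.5]
grip_width: 0.0869
grasp_force: 0.0
```

>>> step_arm --rows '[{"angular":[0,0,0],"slide":[-0.0695,0.0589,0],"jaw":1},{"angular":[0,0,0],"slide":[-0.0695,0.0589,0],"jaw":1},{"angular":[0,0,0],"slide":[-0.0695,0.0589,0],"jaw":1},{"angular":[0,0,0],"slide":[-0.0695,0.0589,0],"jaw":1},{"angular":[0,0,0],"slide":[-0.0695,0.0589,0],"jaw":1},{"angular":[0,0,0],"slide":[-0.0695,0.0589,0],"jaw":1},{"angular":[0,0,0],"slide":[-0.0695,0.0589,0],"jaw":1},{"angular":[0,0,0],"slide":[-0.0695,0.0589,0],"jaw":1}]'

```text
time_s: 1.98
tool_pos: [0.5006, 0.2988, 0.2222]
tool_rot: [-180.0, 0.0, 87.5]
force: [1.3, -0.6, -0.6]
grip_width: 0.0872
grasp_force: 0.0
```

>>> step_arm --rows '[{"angular":[0,0,0],"slide":[-0.0807,-0.0147,0],"jaw":1},{"angular":[0,0,0],"slide":[-0.0807,-0.0147,0],"jaw":1},{"angular":[0,0,0],"slide":[-0.0807,-0.0147,0],"jaw":1},{"angular":[0,0,0],"slide":[-0.0807,-0.0147,0],"jaw":1},{"angular":[0,0,0],"slide":[-0.0807,-0.0147,0],"jaw":1},{"angular":[0,0,0],"slide":[-0.0807,-0.0147,0],"jaw":1},{"angular":[0,0,0],"slide":[-0.0807,-0.0147,0],"jaw":1},{"angular":[0,0,0],"slide":[-0.0807,-0.0147,0],"jaw":1},{"angular":[0,0,0],"slide":[0,0,0],"jaw":1},{"angular":[0,0,0],"slide":[0,0,0],"jaw":1}]'

```text
time_s: 3.22
tool_pos: [0.4273, -0.0191, 0.2225]
tool_rot: [180.0, -0.0, 87.5]
force: [0.5, 1.8, 0.9]
grip_width: 0.0871
grasp_force: 0.0
```

Run:
```python
from h import *
st(); i=env.camera_info("wrist"); im=env.read_camera("wrist")[:,:,::-1]; cv2.imwrite("pics/w1.png",im); print(i)
import pickle; pickle.dump(i,open("w1.pkl","wb"))
```

```text
3.225 [ 0.4273 -0.0191  0.2225] [ 1.800e+02 -4.000e-02  8.753e+01] F [0.5 1.8 0.9] w 0.0871 g 0.0
{'fx': 356.97570562329264, 'fy': 356.97570562329264, 'cx': 277.3188240264979, 'cy': 204.66085045186983, 'k1': -0.02135280394126822, 'R': array([[ 9.99092682e-01, -4.25887832e-02,  8.82431088e-05],
       [-4.13458870e-02, -9.69434417e-01,  2.41841743e-01],
       [-1.02141997e-02, -2.41625964e-01, -9.70315703e-01]]), 't': array([-0.42918146, -0.02935503,  0.38827907])}
```

View pics/w1.png

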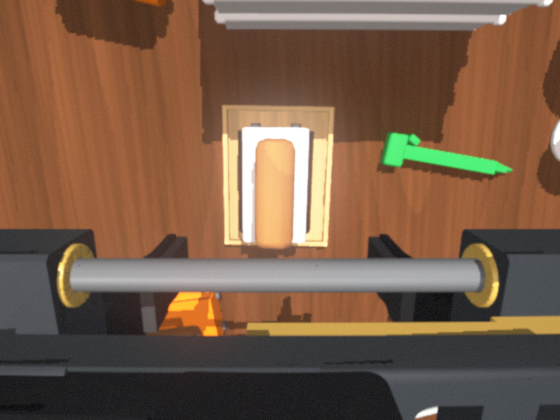

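Run:
```python
from h import *
import pickle; i=pickle.load(open("w1.pkl","rb"))
w=lambda u,v,z: world("wrist",(u,v),z,i)[:2].round(4)
print("bar",w(275,140,.088),w(274,247,.088),"edges",w(255.5,195,.084),w(295,195,.084))
print("plate",[w(*p,.051) for p in((243,128),(309,128),(243,243),(307,243))])
P=[w(*p,.011) for p in((223,107),(333,107),(329,246),(225,245))]; print("rest",P,np.mean(P,0))
h,t=w(395,150,.01),w(511,169,.008);print("pA",h,t,(h+t)/2)
```

```text
bar [0.4289 0.0279] [ 0.4239 -0.0649] edges [ 0.41   -0.0182] [ 0.4439 -0.0197]
plate [array([0.3998, 0.0376]), array([0.46 , 0.035]), array([ 0.3925, -0.0734]), array([ 0.4557, -0.0761])]
rest [array([0.3771, 0.0581]), array([0.4881, 0.0534]), array([ 0.4829, -0.0954]), array([ 0.3677, -0.0893])] [ 0.42895 -0.0183 ]
pA [0.5527 0.0074] [ 0.6788 -0.0179] [ 0.61575 -0.00525]
```

>>> step_arm --rows '[{"angular":[0,0,0],"slide":[0,0,0.0638],"jaw":1},{"angular":[0,0,0],"slide":[0,0,0.0638],"jaw":1},{"angular":[0,0,0],"slide":[0,0,0.0638],"jaw":1},{"angular":[0,0,0],"slide":[0,0,0.0638],"jaw":1},{"angular":[0,0,0],"slide":[0,0,0.0638],"jaw":1},{"angular":[0,0,0],"slide":[0,0,0],"jaw":1}]'

```text
time_s: 4.03
tool_pos: [0.4253, -0.0191, 0.061]
tool_rot: [-179.7, 0.1, 87.6]
force: [0.3, -0.6, -0.0]
grip_width: 0.0871
grasp_force: 0.0
```

>>> step_arm --newtons 50 --rows '[{"angular":[0,0,0],"slide":[0,0,0],"jaw":0},{"angular":[0,0,0],"slide":[0,0,0],"jaw":0},{"angular":[0,0,0],"slide":[0,0,0],"jaw":0},{"angular":[0,0,0],"slide":[0,0,0],"jaw":0},{"angular":[0,0,0],"slide":[0,0,0],"jaw":0},{"angular":[0,0,0],"slide":[0,0,0],"jaw":0}]'

```text
time_s: 4.78
tool_pos: [0.4272, -0.0198, 0.0631]
tool_rot: [-180.0, -0.0, 87.5]
force: [-0.1, 0.4, -0.2]
grip_width: 0.0351
grasp_force: 0.3
```

>>> step_arm --rows '[{"angular":[0,0,0],"slide":[0,0,0],"jaw":0},{"angular":[0,0,0],"slide":[0,0,0],"jaw":0},{"angular":[0,0,0],"slide":[0,0,-0.02],"jaw":0},{"angular":[0,0,0],"slide":[0,0,-0.08],"jaw":0},{"angular":[0,0,0],"slide":[0,0,-0.08],"jaw":0},{"angular":[0,0,0],"slide":[0,0,-0.08],"jaw":0},{"angular":[0,0,0],"slide":[0,0,-0.08],"jaw":0},{"angular":[0,0,0],"slide":[0,0,-0.04],"jaw":0}]'

```text
time_s: 5.78
tool_pos: [0.4279, -0.0199, 0.2555]
tool_rot: [179.8, -0.1, 87.5]
force: [0.5, 0.7, -3.4]
grip_width: 0.0335
grasp_force: 49.9
```

>>> step_arm --rows '[{"angular":[0,0,0],"slide":[0.077,0.026,0],"jaw":0},{"angular":[0,0,0],"slide":[0.077,0.026,0],"jaw":0},{"angular":[0,0,0],"slide":[0.077,0.026,0],"jaw":0},{"angular":[0,0,0],"slide":[0.077,0.026,0],"jaw":0},{"angular":[0,0,0],"slide":[0.077,0.026,0],"jaw":0},{"angular":[0,0,0],"slide":[0,0,0],"jaw":0},{"angular":[0,0,0],"slide":[0,0,0],"jaw":0}]'

```text
time_s: 6.65
tool_pos: [0.5003, 0.1688, 0.2527]
tool_rot: [-179.9, 0.1, 87.5]
force: [-0.7, -0.0, -5.2]
grip_width: 0.0337
grasp_force: 49.9
```

Run:
```python
from h import *
st(); i=env.camera_info("wrist"); im=env.read_camera("wrist")[:,:,::-1]; cv2.imwrite("pics/w2.png",im)
import pickle; pickle.dump(i,open("w2.pkl","wb"))
```

```text
6.65 [0.5003 0.1688 0.2527] [-1.7995e+02  1.0000e-01  8.7500e+01] F [-0.7 -0.  -5.2] w 0.0337 g 49.9
```

View pics/w2.png

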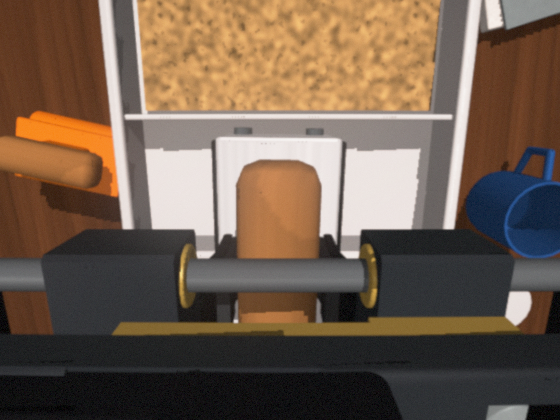

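Run:
```python
from h import *
import pickle; i=pickle.load(open("w2.pkl","rb"))
w=lambda u,v,z: world("wrist",(u,v),z,i)[:2].round(4)
a,b=w(126,117,.152),w(450,117,.152);print("div",a,b,(a+b)/2,np.degrees(np.arctan2(*(b-a)[::-1])))
g=cv2.imread("pics/w2.png",0)
for r in(20,50,90): print(r,g[r,95:130],g[r,450:485])
ps=[w(*p,.181-.0+.043) for p in((217,138),(342,138))];print("plate",ps)
o=np.array([.5119,.2494]);y=np.radians(-2.6);e=np.array([np.cos(y),np.sin(y)]);n=np.array([-e[1],e[0]])
for s in(-1,1):
  for q in(123,119):
    for rr in (50,): print(s*q, proj("wrist",np.r_[o+s*q/1000*e+.06*n,.158],i).round(1))
print(proj("wrist",np.r_[o-.017*n,.152],i))
```

```text
div [0.3962 0.2389] [0.6281 0.2289] [0.51215 0.2339 ] -2.469180899526464
20 [ 70  73  68  71  88 144 200 222 225 225 223 226 231 230 227 219 198 169
 134 103  82  85  87  85  84  88  87  85  85  85  87  87  83  85  86] [ 99  98  99  99  98 100  98  96  97  98  97  98  96  97  98 115 149 179
 209 229 237 237 235 233 233 229 227 221 199 148 117 109 108 110 111]
50 [ 72  71  70  69  74  70  73  96 155 204 223 227 225 225 229 232 232 228
 217 196 161 130  95  73  73  70  76  76  84  87  85  86  86  88  88] [102 101 100 100 102  98 100 100 100  98  99  96 119 155 193 220 231 239
 242 240 236 233 230 227 218 175 116  69  67  69  70  70  74  73  66]
90 [ 61  64  66  66  71  71  73  75  76  76  80  84 136 199 225 226 227 226
 228 233 230 227 214 188 160 123  93  90  93  91  91  90  92  91  92] [103 103 101  99 101 103 102 115 141 175 206 227 236 240 242 239 236 234
 230 224 197 133  84  76  67  65  66  66  70  67  68  75  74  70  71]
plate [array([0.4724, 0.225 ]), array([0.538 , 0.2222])]
-123 [99.5 -1.8]
-119 [105.6  -1.9]
123 [476.   -0.7]
119 [470.   -0.8]
[286.74657351 118.81703974]
```

>>> step_arm --rows '[{"angular":[0,0,0],"slide":[0.0667,-0.0346,0],"jaw":0},{"angular":[0,0,0],"slide":[0.0667,-0.0346,0],"jaw":0},{"angular":[0,0,0],"slide":[0.0667,-0.0346,0],"jaw":0},{"angular":[0,0,0],"slide":[0.0667,-0.0346,0],"jaw":0},{"angular":[0,0,0],"slide":[0,0,0],"jaw":0},{"angular":[0,0,0],"slide":[0,0,0],"jaw":0}]'

```text
time_s: 7.45
tool_pos: [0.4378, 0.3044, 0.2533]
tool_rot: [180.0, 0.0, 87.4]
force: [0.5, 0.0, -4.1]
grip_width: 0.0333
grasp_force: 49.9
```

>>> step_arm --rows '[{"angular":[0,0,0],"slide":[0,0,0.04],"jaw":0},{"angular":[0,0,0],"slide":[0,0,0.04],"jaw":0},{"angular":[0,0,0],"slide":[0,0,0.04],"jaw":0},{"angular":[0,0,0],"slide":[0,0,0],"jaw":0},{"angular":[0,0,0],"slide":[0,0,0],"jaw":0}]'

```text
time_s: 8.07
tool_pos: [0.4383, 0.3054, 0.1941]
tool_rot: [179.9, -0.0, 87.4]
force: [-0.8, -0.6, -3.9]
grip_width: 0.0337
grasp_force: 49.9
```

Run:
```python
from h import *
st(); a=env.read_camera("top")[:,:,::-1]; b=env.read_camera("wrist")[:,:,::-1]
c=cv2.resize(a[155:290,80:220],(560,540),interpolation=cv2.INTER_CUBIC)
crop(a,80,155,220,290,4,"pics/t2.png"); cv2.imwrite("w3.png",b)
```

```text
8.075 [0.4383 0.3054 0.1941] [ 1.7993e+02 -5.0000e-02  8.7420e+01] F [-0.8 -0.6 -3.9] w 0.0337 g 49.9
```

View w3.png

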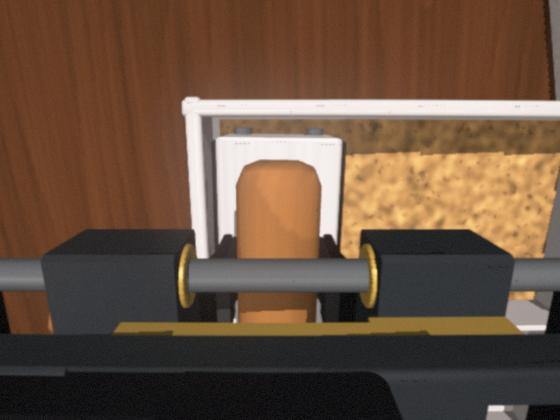

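>>> step_arm --rows '[{"angular":[0,0,0],"slide":[0,0,0.01],"jaw":0},{"angular":[0,0,0],"slide":[0,0,0.01],"jaw":0},{"angular":[0,0,0],"slide":[0,0,0.004],"jaw":0},{"angular":[0,0,0],"slide":[0,0,0],"jaw":0},{"angular":[0,0,0],"slide":[0,0,0],"jaw":0}]'

```text
time_s: 8.8
tool_pos: [0.4375, 0.306, 0.1814]
tool_rot: [180.0, -0.0, 87.5]
force: [-0.8, -0.7, -0.2]
grip_width: 0.0338
grasp_force: 49.9
```

>>> step_arm --rows '[{"angular":[0,0,0],"slide":[0,0,0.002],"jaw":0},{"angular":[0,0,0],"slide":[0,0,0.001],"jaw":0},{"angular":[0,0,0],"slide":[0,0,0],"jaw":0}]'

```text
time_s: 9.18
tool_pos: [0.4378, 0.306, 0.1803]
tool_rot: [179.9, -0.0, 87.5]
force: [-0.0, -1.2, 4.2]
grip_width: 0.0333
grasp_force: 49.9
```

>>> step_arm --rows '[{"angular":[0,0,0],"slide":[0,0,0.003],"jaw":0},{"angular":[0,0,0],"slide":[0,0,0.0016],"jaw":0},{"angular":[0,0,0],"slide":[0,0,0],"jaw":0},{"angular":[0,0,0],"slide":[0,0,0],"jaw":0}]'

```text
time_s: 9.68
tool_pos: [0.4385, 0.3061, 0.1791]
tool_rot: [179.9, -0.1, 87.5]
force: [-0.6, -3.4, 9.1]
grip_width: 0.0337
grasp_force: 49.9
```

>>> step_arm --rows '[{"angular":[0,0,0],"slide":[0,0.008,0],"jaw":0},{"angular":[0,0,0],"slide":[0,0.01,0],"jaw":0},{"angular":[0,0,0],"slide":[0,0.01,0],"jaw":0},{"angular":[0,0,0],"slide":[0,0,0],"jaw":0}]'

```text
time_s: 10.18
tool_pos: [0.4532, 0.3052, 0.1792]
tool_rot: [179.8, -0.1, 87.5]
force: [0.8, -3.4, 8.9]
grip_width: 0.0336
grasp_force: 49.9
```

>>> step_arm --rows '[{"angular":[0,0,0],"slide":[-0.001,0.01,0.002],"jaw":0},{"angular":[0,0,0],"slide":[0,0.014,0],"jaw":0},{"angular":[0,0,0],"slide":[0,0.014,0],"jaw":0},{"angular":[0,0,0],"slide":[0,0.014,0],"jaw":0},{"angular":[0,0,0],"slide":[0,0.014,0],"jaw":0}]'

```text
time_s: 10.8
tool_pos: [0.4859, 0.3034, 0.1788]
tool_rot: [179.8, -0.1, 87.5]
force: [-2.1, -3.6, 11.2]
grip_width: 0.0336
grasp_force: 49.9
```

>>> step_arm --rows '[{"angular":[0,0,0],"slide":[0,0.014,0],"jaw":0},{"angular":[0,0,0],"slide":[0,0.014,0],"jaw":0},{"angular":[0,0,0],"slide":[0,0.014,0],"jaw":0},{"angular":[0,0,0],"slide":[0,0.014,0],"jaw":0}]'

```text
time_s: 11.3
tool_pos: [0.5139, 0.3019, 0.1788]
tool_rot: [179.8, -0.1, 87.5]
force: [-1.1, -3.2, 12.5]
grip_width: 0.0337
grasp_force: 49.9
```

>>> step_arm --rows '[{"angular":[0,0,0],"slide":[0,0.014,0],"jaw":0},{"angular":[0,0,0],"slide":[0,0.014,0],"jaw":0},{"angular":[0,0,0],"slide":[0,0.014,0],"jaw":0},{"angular":[0,0,0],"slide":[0,0.014,0],"jaw":0},{"angular":[0,0,0],"slide":[0,0.014,0],"jaw":0}]'

```text
time_s: 11.92
tool_pos: [0.5489, 0.3, 0.1788]
tool_rot: [179.8, -0.0, 87.5]
force: [-1.4, -4.1, 11.8]
grip_width: 0.0338
grasp_force: 49.9
```

>>> step_arm --rows '[{"angular":[0,0,0],"slide":[0,0.014,0],"jaw":0},{"angular":[0,0,0],"slide":[0,0.014,0],"jaw":0},{"angular":[0,0,0],"slide":[0,0.014,0],"jaw":0},{"angular":[0,0,0],"slide":[0,0.01,0],"jaw":0},{"angular":[0,0,0],"slide":[0,0.006,0],"jaw":0},{"angular":[0,0,0],"slide":[0,0,0],"jaw":0},{"angular":[0,0,0],"slide":[0,0,0],"jaw":0}]'

```text
time_s: 12.8
tool_pos: [0.5784, 0.2984, 0.179]
tool_rot: [179.7, -0.0, 87.4]
force: [0.4, -3.1, 10.4]
grip_width: 0.0335
grasp_force: 49.9
```

Run:
```python
from h import *
import pickle
st(); i=env.camera_info("wrist"); pickle.dump(i,open("w4.pkl","wb"))
b=env.read_camera("wrist")[:,:,::-1]; cv2.imwrite("pics/w4.png",b)
o=np.array([.512,.2505]);y=np.radians(-2.5);e=np.array([np.cos(y),np.sin(y)]);n=np.array([-e[1],e[0]])
for s in(-.119,.119):
  print([proj("wrist",np.r_[o+s*e+k*n,.158],i).round(0) for k in(.05,.119)])
```

```text
12.8 [0.5784 0.2984 0.179 ] [ 1.7973e+02 -3.0000e-02  8.7450e+01] F [ 0.4 -3.1 10.4] w 0.0335 g 49.9
[array([-59., 243.]), array([-89., 114.])]
[array([375., 243.]), array([384., 112.])]
```

View pics/w4.png

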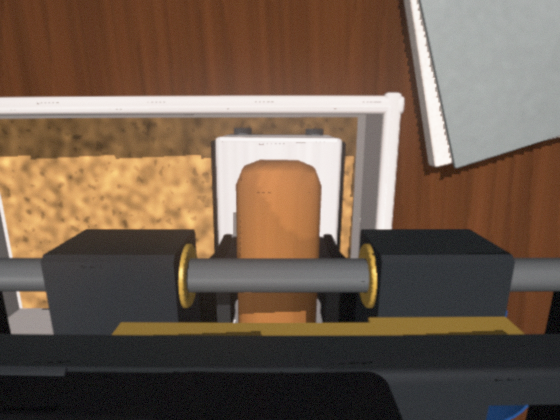

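>>> step_arm --rows '[{"angular":[0,0,0],"slide":[0,0.007,0.001],"jaw":0},{"angular":[0,0,0],"slide":[0,0.007,0],"jaw":0},{"angular":[0,0,0],"slide":[0,0.005,0],"jaw":0},{"angular":[0,0,0],"slide":[0,0,0],"jaw":0},{"angular":[0,0,0],"slide":[0,0,0],"jaw":0}]'

```text
time_s: 13.48
tool_pos: [0.5879, 0.2979, 0.1788]
tool_rot: [179.7, -0.0, 87.4]
force: [-0.1, -4.5, 12.3]
grip_width: 0.0336
grasp_force: 49.9
```

>>> step_arm --rows '[{"angular":[0,0,0],"slide":[0,0.004,0],"jaw":0},{"angular":[0,0,0],"slide":[0,0,0],"jaw":0},{"angular":[0,0,0],"slide":[0,0,0],"jaw":0}]'

```text
time_s: 13.85
tool_pos: [0.5897, 0.2978, 0.1787]
tool_rot: [179.7, -0.0, 87.4]
force: [-0.4, -4.1, 11.9]
grip_width: 0.0342
grasp_force: 49.9
```

>>> step_arm --rows '[{"angular":[0,0,0],"slide":[0,-0.008,0],"jaw":0},{"angular":[0,0,0],"slide":[0,-0.014,0],"jaw":0},{"angular":[0,0,0],"slide":[0,-0.014,0],"jaw":0},{"angular":[0,0,0],"slide":[0,-0.014,0],"jaw":0},{"angular":[0,0,0],"slide":[0,-0.014,0],"jaw":0},{"angular":[0,0,0],"slide":[0,-0.014,0],"jaw":0},{"angular":[0,0,0],"slide":[0,-0.014,0],"jaw":0},{"angular":[0,0,0],"slide":[0,-0.014,0],"jaw":0}]'

```text
time_s: 14.85
tool_pos: [0.537, 0.3006, 0.1788]
tool_rot: [179.7, -0.1, 87.4]
force: [0.5, -4.0, 11.7]
grip_width: 0.0335
grasp_force: 49.9
```

>>> step_arm --rows '[{"angular":[0,0,0],"slide":[0,-0.014,0],"jaw":0},{"angular":[0,0,0],"slide":[0,-0.014,0],"jaw":0},{"angular":[0,0,0],"slide":[0,-0.014,0],"jaw":0},{"angular":[0,0,0],"slide":[0,-0.014,0],"jaw":0},{"angular":[0,0,0],"slide":[0,-0.014,0],"jaw":0},{"angular":[0,0,0],"slide":[0,-0.014,0],"jaw":0},{"angular":[0,0,0],"slide":[0,-0.014,0],"jaw":0},{"angular":[0,0,0],"slide":[0,-0.014,0],"jaw":0}]'

```text
time_s: 15.85
tool_pos: [0.481, 0.3037, 0.1787]
tool_rot: [179.7, -0.1, 87.5]
force: [1.5, -2.2, 12.1]
grip_width: 0.0337
grasp_force: 49.9
```

>>> step_arm --rows '[{"angular":[0,0,0],"slide":[0,-0.014,0],"jaw":0},{"angular":[0,0,0],"slide":[0,-0.014,0],"jaw":0},{"angular":[0,0,0],"slide":[0,-0.014,0],"jaw":0},{"angular":[0,0,0],"slide":[0,-0.014,0],"jaw":0},{"angular":[0,0,0],"slide":[0,-0.008,0],"jaw":0},{"angular":[0,0,0],"slide":[0,0,0],"jaw":0},{"angular":[0,0,0],"slide":[0,0,0],"jaw":0}]'

```text
time_s: 16.73
tool_pos: [0.4483, 0.3055, 0.1784]
tool_rot: [179.8, -0.1, 87.5]
force: [-0.5, -2.6, 11.6]
grip_width: 0.0336
grasp_force: 49.9
```

>>> step_arm --rows '[{"angular":[0,0,0],"slide":[0,-0.008,0],"jaw":0},{"angular":[0,0,0],"slide":[0,-0.008,0],"jaw":0},{"angular":[0,0,0],"slide":[0,-0.007,0],"jaw":0},{"angular":[0,0,0],"slide":[0,0,0],"jaw":0},{"angular":[0,0,0],"slide":[0,0,0],"jaw":0}]'

```text
time_s: 17.35
tool_pos: [0.4369, 0.3062, 0.1785]
tool_rot: [179.8, -0.2, 87.5]
force: [-1.5, -2.4, 11.9]
grip_width: 0.0338
grasp_force: 49.9
```

>>> step_arm --rows '[{"angular":[0,0,0],"slide":[0,0.002,-0.02],"jaw":0},{"angular":[0,0,0],"slide":[0,0,-0.05],"jaw":0},{"angular":[0,0,0],"slide":[0,0,-0.05],"jaw":0},{"angular":[0,0,0],"slide":[0,0,-0.03],"jaw":0},{"angular":[0,0,0],"slide":[0,0,0],"jaw":0}]'

```text
time_s: 17.98
tool_pos: [0.4365, 0.306, 0.251]
tool_rot: [180.0, -0.1, 87.5]
force: [0.6, 0.0, -4.0]
grip_width: 0.0336
grasp_force: 49.9
```

>>> step_arm --rows '[{"angular":[0,0,0],"slide":[-0.093,0.0014,0],"jaw":0},{"angular":[0,0,0],"slide":[-0.093,0.0014,0],"jaw":0},{"angular":[0,0,0],"slide":[-0.093,0.0014,0],"jaw":0},{"angular":[0,0,0],"slide":[-0.093,0.0014,0],"jaw":0},{"angular":[0,0,0],"slide":[-0.093,0.0014,0],"jaw":0},{"angular":[0,0,0],"slide":[-0.093,0.0014,0],"jaw":0},{"angular":[0,0,0],"slide":[-0.093,0.0014,0],"jaw":0},{"angular":[0,0,0],"slide":[0,0,0],"jaw":0},{"angular":[0,0,0],"slide":[0,0,0],"jaw":0}]'

```text
time_s: 19.1
tool_pos: [0.4265, -0.0193, 0.2498]
tool_rot: [-179.9, -0.0, 87.5]
force: [-0.5, 1.0, -4.5]
grip_width: 0.0339
grasp_force: 49.9
```

Directly above the rest at the original spot. I'll lower it in stages.

>>> step_arm --rows '[{"angular":[0,0,0],"slide":[0,0,0.07],"jaw":0},{"angular":[0,0,0],"slide":[0,0,0.07],"jaw":0},{"angular":[0,0,0],"slide":[0,0,0.07],"jaw":0},{"angular":[0,0,0],"slide":[0,0,0.07],"jaw":0},{"angular":[0,0,0],"slide":[0,0,0.06],"jaw":0},{"angular":[0,0,0],"slide":[0,0,0.02],"jaw":0},{"angular":[0,0,0],"slide":[0,0,0],"jaw":0},{"angular":[0,0,0],"slide":[0,0,0],"jaw":0}]'

```text
time_s: 20.1
tool_pos: [0.4282, -0.0194, 0.0719]
tool_rot: [179.9, -0.0, 87.6]
force: [-0.4, 0.0, -3.6]
grip_width: 0.0338
grasp_force: 49.9
```

>>> step_arm --rows '[{"angular":[0,0,0],"slide":[0,0,0.006],"jaw":0},{"angular":[0,0,0],"slide":[0,0,0.004],"jaw":0},{"angular":[0,0,0],"slide":[0,0,0],"jaw":0},{"angular":[0,0,0],"slide":[0,0,0],"jaw":0}]'

```text
time_s: 20.6
tool_pos: [0.4271, -0.0198, 0.0658]
tool_rot: [180.0, -0.0, 87.5]
force: [-0.1, -0.5, -3.2]
grip_width: 0.0337
grasp_force: 49.9
```

>>> step_arm --rows '[{"angular":[0,0,0],"slide":[0,0,0.004],"jaw":0},{"angular":[0,0,0],"slide":[0,0,0.002],"jaw":0},{"angular":[0,0,0],"slide":[0,0,0],"jaw":0},{"angular":[0,0,0],"slide":[0,0,0],"jaw":0}]'

```text
time_s: 21.1
tool_pos: [0.4276, -0.0198, 0.0631]
tool_rot: [179.9, -0.0, 87.5]
force: [1.3, -0.0, -0.7]
grip_width: 0.0338
grasp_force: 49.9
```

>>> step_arm --newtons 20 --rows '[{"angular":[0,0,0],"slide":[0,0,0],"jaw":1},{"angular":[0,0,0],"slide":[0,0,0],"jaw":1},{"angular":[0,0,0],"slide":[0,0,0],"jaw":1},{"angular":[0,0,0],"slide":[0,0,-0.03],"jaw":1},{"angular":[0,0,0],"slide":[0,0,-0.07],"jaw":1},{"angular":[0,0,0],"slide":[0,0,-0.08],"jaw":1},{"angular":[0,0,0],"slide":[0,0,-0.08],"jaw":1},{"angular":[0,0,0],"slide":[0,0,-0.06],"jaw":1}]'

```text
time_s: 22.1
tool_pos: [0.4276, -0.02, 0.2257]
tool_rot: [179.8, -0.1, 87.5]
force: [-0.8, -0.3, -0.5]
grip_width: 0.0869
grasp_force: 0.0
```

>>> step_arm --rows '[{"angular":[0,0,0],"slide":[-0.08,0,0],"jaw":1},{"angular":[0,0,0],"slide":[-0.08,0,0],"jaw":1},{"angular":[0,0,0],"slide":[-0.08,0,0],"jaw":1},{"angular":[0,0,0],"slide":[-0.08,0,0],"jaw":1},{"angular":[0,0,0],"slide":[-0.08,0,0],"jaw":1},{"angular":[0,0,0],"slide":[-0.09,0,0],"jaw":1},{"angular":[0,0,0],"slide":[0,0,0],"jaw":1},{"angular":[0,0,0],"slide":[0,0,0],"jaw":1}]'

```text
time_s: 23.1
tool_pos: [0.4166, -0.2639, 0.2232]
tool_rot: [180.0, -0.1, 87.5]
force: [0.6, 0.3, -0.2]
grip_width: 0.0873
grasp_force: 0.0
```

Run:
```python
from h import *
import pickle
o=st(); print(o["qpos"].round(1)); i=env.camera_info("wrist"); pickle.dump(i,open("w5.pkl","wb"))
b=env.read_camera("wrist")[:,:,::-1]; cv2.imwrite("pics/w5.png",b)
a=env.read_camera("top")[:,:,::-1]; cv2.imwrite("top1.png",a)
print("orange far end",world("top",(432*.7,408*.7),.047),world("top",(472*.7,408*.7),.047),"bar far",world("top",(455*.7,417*.7),.09))
```

```text
23.1 [ 0.4166 -0.2639  0.2232] [ 1.7998e+02 -5.0000e-02  8.7530e+01] F [ 0.6  0.3 -0.2] w 0.0873 g 0.0
[-28.5  -4.3  56.2 106.3   3.6  76.1  24.3]
orange far end [ 0.35422835 -0.13305679  0.047     ] [ 0.35611284 -0.20619179  0.047     ] bar far [ 0.34387807 -0.17132612  0.09      ]
```

View pics/w5.png

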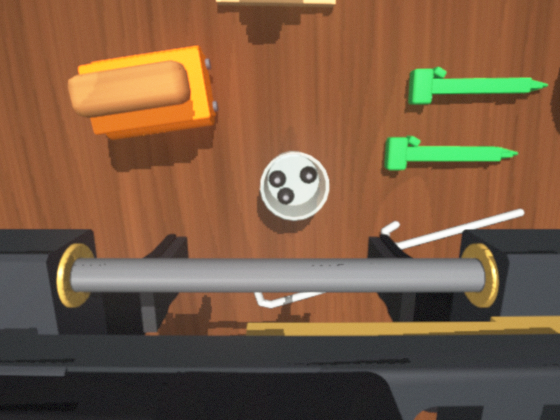

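Run:
```python
from h import *
import pickle; i=pickle.load(open("w5.pkl","rb"))
P=[world("wrist",p,.044,i)[:2] for p in((260.5,185),(329,185),(294.5,151.5),(294.5,219.5))];print(np.round(P,4),np.mean(P,0))
```

```text
[[ 0.4019 -0.2622]
 [ 0.4683 -0.2651]
 [ 0.4359 -0.2313]
 [ 0.4338 -0.2985]] [ 0.43497011 -0.26427161]
```

>>> step_arm --rows '[{"angular":[0,0,0],"slide":[0,0.036,0],"jaw":1},{"angular":[0,0,0],"slide":[0,0,0.08],"jaw":1},{"angular":[0,0,0],"slide":[0,0,0.08],"jaw":1},{"angular":[0,0,0],"slide":[0,0,0.08],"jaw":1},{"angular":[0,0,0],"slide":[0,0,0.08],"jaw":1},{"angular":[0,0,0],"slide":[0,0,0.06],"jaw":1},{"angular":[0,0,0],"slide":[0,0,0.03],"jaw":1},{"angular":[0,0,0],"slide":[0,0,0.016],"jaw":1},{"angular":[0,0,0],"slide":[0,0,0],"jaw":1}]'

```text
time_s: 24.32
tool_pos: [0.435, -0.2652, 0.0101]
tool_rot: [180.0, -0.0, 87.5]
force: [0.9, 0.0, 0.5]
grip_width: 0.0871
grasp_force: 0.0
```

>>> step_arm --newtons 20 --rows '[{"angular":[0,0,0],"slide":[0,0,0],"jaw":0},{"angular":[0,0,0],"slide":[0,0,0],"jaw":0},{"angular":[0,0,0],"slide":[0,0,0],"jaw":0},{"angular":[0,0,0],"slide":[0,0,0],"jaw":0},{"angular":[0,0,0],"slide":[0,0,0],"jaw":0},{"angular":[0,0,0],"slide":[0,0,0],"jaw":0}]'

```text
time_s: 25.08
tool_pos: [0.4346, -0.2655, 0.0102]
tool_rot: [180.0, -0.0, 87.5]
force: [-2.2, 1.5, 6.5]
grip_width: 0.0663
grasp_force: 19.8
```

>>> step_arm --rows '[{"angular":[0,0,0],"slide":[0,0,-0.02],"jaw":0},{"angular":[0,0,0],"slide":[0,0,-0.05],"jaw":0},{"angular":[0,0,0],"slide":[0,0,-0.08],"jaw":0},{"angular":[0,0,0],"slide":[0,0,-0.08],"jaw":0},{"angular":[0,0,0],"slide":[0,0,-0.08],"jaw":0},{"angular":[0,0,0],"slide":[0,0,-0.08],"jaw":0},{"angular":[0,0,0],"slide":[0,0,-0.08],"jaw":0},{"angular":[0,0,0],"slide":[0,0,-0.06],"jaw":0},{"angular":[0,0,0],"slide":[0,0,-0.03],"jaw":0}]'

```text
time_s: 26.2
tool_pos: [0.4347, -0.2658, 0.2912]
tool_rot: [179.9, -0.0, 87.5]
force: [0.2, 0.3, -2.2]
grip_width: 0.0659
grasp_force: 19.9
```

>>> step_arm --rows '[{"angular":[0,0,0],"slide":[0.04,0.009,0],"jaw":0},{"angular":[0,0,0],"slide":[0.07,0.018,0],"jaw":0},{"angular":[0,0,0],"slide":[0.08,0.018,0],"jaw":0},{"angular":[0,0,0],"slide":[0.08,0.018,0],"jaw":0},{"angular":[0,0,0],"slide":[0.08,0.018,0],"jaw":0},{"angular":[0,0,0],"slide":[0.08,0.018,0],"jaw":0},{"angular":[0,0,0],"slide":[0.07,0.018,0],"jaw":0},{"angular":[0,0,0],"slide":[0.036,0.01,0],"jaw":0},{"angular":[0,0,0],"slide":[0,0,0],"jaw":0}]'

```text
time_s: 27.32
tool_pos: [0.5094, 0.0002, 0.289]
tool_rot: [-179.9, 0.1, 87.6]
force: [-0.9, -1.0, -1.9]
grip_width: 0.0661
grasp_force: 19.9
```

Run:
```python
from h import *
o=st(); print(o["qpos"].round(1))
```

```text
27.325 [5.094e-01 2.000e-04 2.890e-01] [-1.7993e+02  8.0000e-02  8.7620e+01] F [-0.9 -1.  -1.9] w 0.0661 g 19.9
[-44.6  -1.8  41.   98.    1.3  83.5  -6.1]
```

>>> step_arm --rows '[{"angular":[0,0,0],"slide":[0.04,-0.002,0],"jaw":0},{"angular":[0,0,0],"slide":[0.07,-0.003,0],"jaw":0},{"angular":[0,0,0],"slide":[0.07,-0.003,0],"jaw":0},{"angular":[0,0,0],"slide":[0.07,-0.003,0],"jaw":0},{"angular":[0,0,0],"slide":[0.07,-0.003,0],"jaw":0},{"angular":[0,0,0],"slide":[0.07,-0.003,0],"jaw":0},{"angular":[0,0,0],"slide":[0.04,-0.002,0],"jaw":0},{"angular":[0,0,0],"slide":[0,0,0],"jaw":0}]'

```text
time_s: 28.32
tool_pos: [0.5093, 0.2147, 0.2895]
tool_rot: [-180.0, 0.1, 87.6]
force: [0.1, 1.0, -0.9]
grip_width: 0.0661
grasp_force: 19.9
```

>>> step_arm --rows '[{"angular":[0,0.03,0],"slide":[0,0,0],"jaw":0},{"angular":[0,0.045,0],"slide":[0,0,0],"jaw":0},{"angular":[0,0.045,0],"slide":[0,0,0],"jaw":0},{"angular":[0,0.045,0],"slide":[0,0,0],"jaw":0},{"angular":[0,0.045,0],"slide":[0,0,0],"jaw":0},{"angular":[0,0.04,0],"slide":[0,0,0],"jaw":0},{"angular":[0,0.03,0],"slide":[0,0,0],"jaw":0},{"angular":[0,0,0],"slide":[0,0,0],"jaw":0}]'

```text
time_s: 29.32
tool_pos: [0.5096, 0.2107, 0.2879]
tool_rot: [-179.8, -50.2, 87.0]
force: [0.2, -0.3, -1.6]
grip_width: 0.0659
grasp_force: 19.9
```

Run:
```python
from h import *
o=st(); print(o["qpos"].round(1)); print(Ro.from_euler("xyz",o["tool_rot"],degrees=True).as_matrix().round(3))
```

```text
29.325 [0.5096 0.2107 0.2879] [-179.78  -50.23   86.97] F [ 0.2 -0.3 -1.6] w 0.0659 g 19.9
[-39.6   2.6  46.5 110.3 -53.2  79.6  20. ]
[[ 0.034  0.999  0.037]
 [ 0.639 -0.05   0.768]
 [ 0.769 -0.003 -0.64 ]]
```

>>> step_arm --rows '[{"angular":[0,0.04,0],"slide":[0,0,0],"jaw":0},{"angular":[0,0.04,0],"slide":[0,0,0],"jaw":0},{"angular":[0,0.04,0],"slide":[0,0,0],"jaw":0},{"angular":[0,0.02,0],"slide":[0,0,0],"jaw":0},{"angular":[0,0,0],"slide":[0,0,0],"jaw":0}]'

```text
time_s: 29.95
tool_pos: [0.5092, 0.2145, 0.2882]
tool_rot: [-179.3, -75.4, 86.9]
force: [-0.3, -0.4, -2.2]
grip_width: 0.066
grasp_force: 19.9
```

Run:
```python
from h import *
o=st(); print(o["qpos"].round(1)); print(Ro.from_euler("xyz",o["tool_rot"],degrees=True).as_matrix().round(3))
```

```text
29.95 [0.5092 0.2145 0.2882] [-179.35  -75.39   86.91] F [-0.3 -0.4 -2.2] w 0.066 g 19.9
[-28.2  18.5  46.8 116.1 -79.7  99.9  43.3]
[[ 0.014  0.999  0.041]
 [ 0.252 -0.043  0.967]
 [ 0.968 -0.003 -0.252]]
```

>>> step_arm --rows '[{"angular":[0,0,0],"slide":[-0.034,0,0.009],"jaw":0},{"angular":[0,0,0],"slide":[-0.034,0,0.009],"jaw":0},{"angular":[0,0,0],"slide":[-0.034,0,0.009],"jaw":0},{"angular":[0,0,0],"slide":[0,0,0],"jaw":0}]'

```text
time_s: 30.45
tool_pos: [0.509, 0.2157, 0.2363]
tool_rot: [-179.7, -75.5, 87.3]
force: [0.3, -0.9, -2.8]
grip_width: 0.0658
grasp_force: 19.9
```

Run:
```python
from h import *
o=st(); print(o["qpos"].round(1))
```

```text
30.45 [0.509  0.2157 0.2363] [-179.66  -75.52   87.27] F [ 0.3 -0.9 -2.8] w 0.0658 g 19.9
[-26.3  24.5  45.1 117.6 -82.  100.8  49.9]
```

>>> step_arm --rows '[{"angular":[0,0.03,0],"slide":[0,0,0],"jaw":0},{"angular":[0,0.03,0],"slide":[0,0,0],"jaw":0},{"angular":[0,0.03,0],"slide":[0,0,0],"jaw":0},{"angular":[0,0,0],"slide":[0,0,0],"jaw":0}]'

```text
time_s: 30.95
tool_pos: [0.5097, 0.2144, 0.237]
tool_rot: [-3.3, -88.1, -89.3]
force: [-0.1, -1.3, -1.7]
grip_width: 0.0658
grasp_force: 19.9
```

Run:
```python
from h import *
o=st(); print(o["qpos"].round(1)); print(Ro.from_euler("xyz",o["tool_rot"],degrees=True).as_matrix().round(3))
```

```text
30.95 [0.5097 0.2144 0.237 ] [ -3.31 -88.11 -89.25] F [-0.1 -1.3 -1.7] w 0.0658 g 19.9
[ -8.4  32.8  25.9 117.4 -88.6 109.1  58.8]
[[ 0.     0.999  0.045]
 [-0.033 -0.045  0.998]
 [ 0.999 -0.002  0.033]]
```

>>> step_arm --rows '[{"angular":[0,0.03,0],"slide":[0,0,0],"jaw":0},{"angular":[0,0.03,0],"slide":[0,0,0],"jaw":0},{"angular":[0,0,0],"slide":[0,0,0],"jaw":0},{"angular":[0,0,0],"slide":[0,0,0],"jaw":0},{"angular":[0,0,0],"slide":[0,0,0],"jaw":0},{"angular":[0,0,0],"slide":[0,0,0],"jaw":0}]'

```text
time_s: 31.7
tool_pos: [0.5093, 0.2156, 0.2375]
tool_rot: [0.4, -77.5, -92.8]
force: [0.3, 0.4, -1.4]
grip_width: 0.0664
grasp_force: 19.9
```

Run:
```python
from h import *
o=st(); print(o["qpos"].round(1)); print(Ro.from_euler("xyz",o["tool_rot"],degrees=True).as_matrix().round(3))
a=env.read_camera("scene")[:,:,::-1];b=env.read_camera("wrist")[:,:,::-1]
a=cv2.resize(a[60:270,220:500],(560,420)); cv2.imwrite("pics/p1.png",cv2.resize(np.hstack([a,b]),(800,300)))
```

```text
31.7 [0.5093 0.2156 0.2375] [  0.41 -77.49 -92.83] F [ 0.3  0.4 -1.4] w 0.0664 g 19.9
[  6.5  38.3   7.6 116.1 -88.5 109.9  63.7]
[[-0.011  0.999  0.041]
 [-0.216 -0.042  0.975]
 [ 0.976  0.002  0.217]]
```

View pics/p1.png

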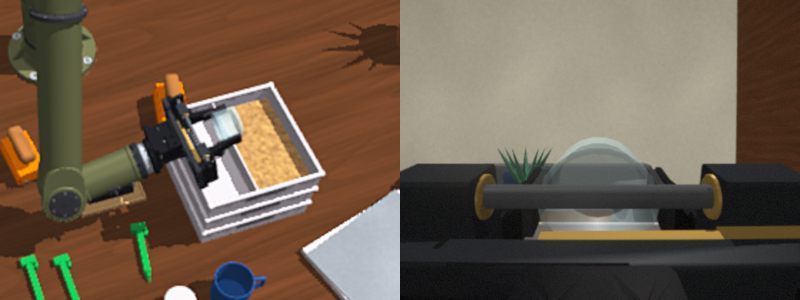

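>>> step_arm --rows '[{"angular":[0,0.03,0],"slide":[0,0,0],"jaw":0},{"angular":[0,0.02,0],"slide":[0,0,0],"jaw":0},{"angular":[0,0,0],"slide":[0.006,0,0],"jaw":0},{"angular":[0,0,0],"slide":[-0.006,0,0],"jaw":0},{"angular":[0,0,0],"slide":[0.006,0,0],"jaw":0},{"angular":[0,0,0],"slide":[-0.006,0,0],"jaw":0},{"angular":[0,0,0],"slide":[0,0,0],"jaw":0}]'

```text
time_s: 32.67
tool_pos: [0.5093, 0.2154, 0.237]
tool_rot: [0.0, -68.4, -92.5]
force: [-0.2, 0.6, -1.8]
grip_width: 0.0658
grasp_force: 19.9
```

Run:
```python
from h import *
o=st(); print(o["qpos"].round(1))
a=env.read_camera("top")[:,:,::-1];b=env.read_camera("scene")[:,:,::-1]
a=cv2.resize(a[155:290,80:260],(560,420),interpolation=cv2.INTER_CUBIC);b=cv2.resize(b[110:230,300:460],(560,420),interpolation=cv2.INTER_CUBIC); cv2.imwrite("pics/p2.png",cv2.resize(np.hstack([a,b]),(800,300)))
```

```text
32.675 [0.5093 0.2154 0.237 ] [ 4.000e-02 -6.843e+01 -9.250e+01] F [-0.2  0.6 -1.8] w 0.0658 g 19.9
[ 14.1  44.8  -2.9 114.5 -88.4 111.6  67.6]
```

View pics/p2.png

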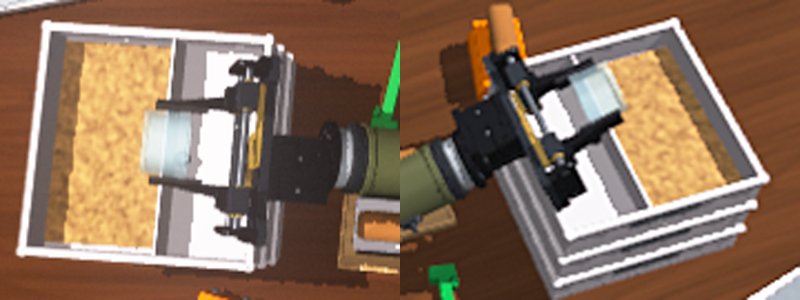

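>>> step_arm --rows '[{"angular":[0,-0.03,0],"slide":[0,0,0],"jaw":0},{"angular":[0,-0.03,0],"slide":[0,0,0],"jaw":0},{"angular":[0,-0.03,0],"slide":[0,0,0],"jaw":0},{"angular":[0,-0.03,0],"slide":[0,0,0],"jaw":0},{"angular":[0,-0.03,0],"slide":[0,0,0],"jaw":0},{"angular":[0,-0.03,0],"slide":[0,0,0],"jaw":0},{"angular":[0,-0.03,0],"slide":[0,0,0],"jaw":0},{"angular":[0,-0.03,0],"slide":[0,0,0],"jaw":0},{"angular":[0,-0.03,0],"slide":[0,0,0],"jaw":0},{"angular":[0,0,0],"slide":[0,0,0],"jaw":0}]'

```text
time_s: 34.02
tool_pos: [0.5092, 0.2163, 0.2391]
tool_rot: [179.5, -63.1, 88.1]
force: [-0.7, -0.4, -1.5]
grip_width: 0.0659
grasp_force: 19.9
```

>>> step_arm --rows '[{"angular":[0,-0.04,0],"slide":[0,0,0],"jaw":0},{"angular":[0,-0.045,0],"slide":[0,0,0],"jaw":0},{"angular":[0,-0.045,0],"slide":[0,0,0],"jaw":0},{"angular":[0,-0.045,0],"slide":[0,0,0],"jaw":0},{"angular":[0,-0.045,0],"slide":[0,0,0],"jaw":0},{"angular":[0,-0.045,0],"slide":[0,0,0],"jaw":0},{"angular":[0,-0.045,0],"slide":[0,0,0],"jaw":0},{"angular":[0,-0.04,0],"slide":[0,0,0],"jaw":0},{"angular":[0,0,0],"slide":[0,0,0],"jaw":0}]'

```text
time_s: 35.15
tool_pos: [0.5072, 0.2182, 0.2349]
tool_rot: [-179.7, -0.0, 87.9]
force: [-0.2, -0.5, -1.4]
grip_width: 0.0662
grasp_force: 19.9
```

Run:
```python
from h import *
o=st(); print(o["qpos"].round(1)); print(Ro.from_euler("xyz",o["tool_rot"],degrees=True).as_matrix().round(3))
```

```text
35.15 [0.5072 0.2182 0.2349] [-1.7965e+02 -4.0000e-02  8.7880e+01] F [-0.2 -0.5 -1.4] w 0.0662 g 19.9
[-20.4   6.6  -5.9  95.8   0.5  77.8 -28.6]
[[ 0.037  0.999 -0.006]
 [ 0.999 -0.037  0.001]
 [ 0.001 -0.006 -1.   ]]
```

>>> step_arm --rows '[{"angular":[0,0,0],"slide":[-0.06,-0.006,0],"jaw":0},{"angular":[0,0,0],"slide":[-0.103,-0.011,0],"jaw":0},{"angular":[0,0,0],"slide":[-0.103,-0.011,0],"jaw":0},{"angular":[0,0,0],"slide":[-0.103,-0.011,0],"jaw":0},{"angular":[0,0,0],"slide":[-0.103,-0.011,0],"jaw":0},{"angular":[0,0,0],"slide":[-0.103,-0.011,0],"jaw":0},{"angular":[0,0,0],"slide":[-0.103,-0.011,0],"jaw":0},{"angular":[0,0,0],"slide":[-0.103,-0.011,0],"jaw":0},{"angular":[0,0,0],"slide":[-0.103,-0.011,0],"jaw":0},{"angular":[0,0,0],"slide":[-0.089,-0.009,0],"jaw":0}]'

```text
time_s: 36.4
tool_pos: [0.4341, -0.2713, 0.2359]
tool_rot: [-180.0, -0.2, 87.3]
force: [0.7, 0.5, -2.1]
grip_width: 0.0659
grasp_force: 19.9
```

Run:
```python
from h import *
o=st()
a=env.read_camera("top")[:,:,::-1]; cv2.imwrite("top2.png",a); r=cv2.imread("top_raw.png")
d=cv2.absdiff(a,r).max(2)[155:290,80:215]; m=(d>50).astype(np.uint8)
n,_,s,c=cv2.connectedComponentsWithStats(m)
for k in range(1,n):
    if s[k,4]>8: print(s[k,4],c[k].round(1)+[80,155],world("top",c[k]+[80,155],.125).round(3),a[int(c[k][1])+155,int(c[k][0])+80])
b=env.read_camera("scene")[:,:,::-1]
x=cv2.resize(a[155:290,80:215],(400,400),interpolation=cv2.INTER_CUBIC);y=cv2.resize(b[110:230,320:460],(400,400),interpolation=cv2.INTER_CUBIC)
cv2.imwrite("pics/p3.png",np.hstack([x,y]))
```

```text
36.4 [ 0.4341 -0.2713  0.2359] [-179.97   -0.22   87.3 ] F [ 0.7  0.5 -2.1] w 0.0659 g 19.9
29 [192.5 221.8] [0.51  0.145 0.125] [72 69 79]
41 [161.8 226. ] [0.498 0.221 0.125] [67 68 81]
28 [191.6 230.9] [0.488 0.146 0.125] [71 69 79]
```

Three toggles now lie in the bay. Setting the ramekin down.

>>> step_arm --rows '[{"angular":[0,0,0],"slide":[0,0,0.08],"jaw":0},{"angular":[0,0,0],"slide":[0,0,0.08],"jaw":0},{"angular":[0,0,0],"slide":[0,0,0.08],"jaw":0},{"angular":[0,0,0],"slide":[0,0,0.08],"jaw":0},{"angular":[0,0,0],"slide":[0,0,0.08],"jaw":0},{"angular":[0,0,0],"slide":[0,0,0.03],"jaw":0},{"angular":[0,0,0],"slide":[0,0,0.012],"jaw":0},{"angular":[0,0,0],"slide":[0,0,0],"jaw":0},{"angular":[0,0,0],"slide":[0,0,0],"jaw":0}]'

```text
time_s: 37.62
tool_pos: [0.4379, -0.2691, 0.0174]
tool_rot: [179.8, 0.0, 87.5]
force: [0.3, -1.0, -1.6]
grip_width: 0.0659
grasp_force: 19.9
```

>>> step_arm --rows '[{"angular":[0,0,0],"slide":[0,0,0.004],"jaw":0},{"angular":[0,0,0],"slide":[0,0,0.002],"jaw":0},{"angular":[0,0,0],"slide":[0,0,0],"jaw":0}]'

```text
time_s: 38.0
tool_pos: [0.4369, -0.2685, 0.013]
tool_rot: [180.0, -0.0, 87.5]
force: [-0.0, 0.6, -1.8]
grip_width: 0.066
grasp_force: 19.9
```

>>> step_arm --rows '[{"angular":[0,0,0],"slide":[0,0,0.003],"jaw":0},{"angular":[0,0,0],"slide":[0,0,0.002],"jaw":0},{"angular":[0,0,0],"slide":[0,0,0],"jaw":0},{"angular":[0,0,0],"slide":[0,0,0],"jaw":0}]'

```text
time_s: 38.5
tool_pos: [0.4368, -0.2685, 0.0105]
tool_rot: [-180.0, -0.0, 87.5]
force: [0.5, 1.2, -0.7]
grip_width: 0.0658
grasp_force: 19.9
```

>>> step_arm --rows '[{"angular":[0,0,0],"slide":[0,0,0],"jaw":1},{"angular":[0,0,0],"slide":[0,0,0],"jaw":1},{"angular":[0,0,0],"slide":[0,0,0],"jaw":1},{"angular":[0,0,0],"slide":[0,0,-0.03],"jaw":1},{"angular":[0,0,0],"slide":[0,0,-0.06],"jaw":1},{"angular":[0,0,0],"slide":[0,0,-0.08],"jaw":1},{"angular":[0,0,0],"slide":[0,0,-0.08],"jaw":1},{"angular":[0,0,0],"slide":[0,0,-0.08],"jaw":0.5},{"angular":[0,0,0],"slide":[0,0,-0.08],"jaw":0.5},{"angular":[0,0,0],"slide":[0,0,0],"jaw":0.5}]'

```text
time_s: 39.75
tool_pos: [0.4387, -0.2699, 0.2202]
tool_rot: [179.6, 0.1, 87.5]
force: [0.7, 0.5, -0.6]
grip_width: 0.0647
grasp_force: 0.0
```

```bash
cat >> h.py <<'E'
def pegs(img,cam="top",z=.012,info=None):
    """green blobs -> (mid-length xy, yaw of shaft toward point)"""
    hsv=cv2.cvtColor(img,cv2.COLOR_BGR2HSV); m=cv2.inRange(hsv,(45,120,60),(80,255,255))
    n,l,s,c=cv2.connectedComponentsWithStats(m); out=[]
    for k in range(1,n):
        if s[k,4]<60: continue
        v,u=np.nonzero(l==k); W=np.array([world(cam,p,z,info)[:2] for p in zip(u,v)])
        ax=np.linalg.svd(W-W.mean(0))[2][0]; t=(W-W.mean(0))@ax
        w=(W-W.mean(0))@np.array([-ax[1],ax[0]])
        if np.ptp(w[t>t.max()-.03])>np.ptp(w[t<t.min()+.03]): ax=-ax; t=-t; w=-w   # point at +ax
        sh=(t<np.quantile(t,.9))&(t>t.min()+.045); f=np.polyfit(t[sh],w[sh],1); a=np.arctan2(ax[1],ax[0])+np.arctan(f[0])
        tm=(t.max()+t.min())/2; mid=W.mean(0)+tm*ax+np.polyval(f,tm)*np.array([-ax[1],ax[0]])
        out.append((mid.round(4),round(float(np.degrees(a)),1),round(float(np.ptp(t)),3),int(s[k,4])))
    return out
E
python3 - <<'E'
from h import *
o=st(); print(o["qpos"].round(1))
a=env.read_camera("top")[:,:,::-1]; cv2.imwrite("top3.png",a)
for p in pegs(a.copy()): print(p)
print("orig"); 
for p in pegs(cv2.imread("top_raw.png")): print(p)
i=env.camera_info("wrist"); b=env.read_camera("wrist")[:,:,::-1].copy(); cv2.imwrite("w6.png",b)
for p in pegs(b,"wrist",.012,i): print("w",p)
E
```

```text
39.75 [ 0.4387 -0.2699  0.2202] [1.7955e+02 1.4000e-01 8.7490e+01] F [ 0.7  0.5 -0.6] w 0.0647 g 0.0
[  6.4   1.2  22.8 103.4  -0.5  75.   26.8]
(array([ 0.6234, -0.1771]), -1.4, 0.138, 318)
(array([ 0.6076, -0.0052]), -12.6, 0.138, 320)
(array([ 0.5998, -0.2442]), -1.6, 0.137, 341)
orig
(array([ 0.6234, -0.1771]), -1.6, 0.138, 317)
(array([ 0.6076, -0.0052]), -12.4, 0.138, 322)
(array([ 0.5998, -0.2442]), -1.6, 0.137, 341)
w (array([ 0.6237, -0.1762]), -1.4, 0.14, 2727)
w (array([ 0.6014, -0.2436]), -2.4, 0.14, 2485)
```

>>> step_arm --rows '[{"angular":[0,0,-0.056],"slide":[0,0,0],"jaw":0.46},{"angular":[0,0,-0.056],"slide":[0,0,0],"jaw":0.46},{"angular":[0,0,-0.056],"slide":[0,0,0],"jaw":0.46},{"angular":[0,0,-0.056],"slide":[0,0,0],"jaw":0.46},{"angular":[0,0,-0.056],"slide":[0,0,0],"jaw":0.46},{"angular":[0,0,-0.056],"slide":[0,0,0],"jaw":0.46},{"angular":[0,0,-0.056],"slide":[0,0,0],"jaw":0.46},{"angular":[0,0,-0.056],"slide":[0,0,0],"jaw":0.46},{"angular":[0,0,-0.055],"slide":[0,0,0],"jaw":0.46}]'

```text
time_s: 40.98
tool_pos: [0.4359, -0.2682, 0.2141]
tool_rot: [179.9, -0.2, 178.4]
force: [0.6, 0.6, 0.2]
grip_width: 0.0399
grasp_force: 0.0
```

>>> step_arm --rows '[{"angular":[0,0,0],"slide":[-0.0807,0.0158,0],"jaw":0.46},{"angular":[0,0,0],"slide":[-0.0807,0.0158,0],"jaw":0.46},{"angular":[0,0,0],"slide":[-0.0807,0.0158,0],"jaw":0.46},{"angular":[0,0,0],"slide":[-0.0807,0.0158,0],"jaw":0.46},{"angular":[0,0,0],"slide":[0,0,0.08],"jaw":0.46},{"angular":[0,0,0],"slide":[0,0,0.08],"jaw":0.46},{"angular":[0,0,0],"slide":[0,0,0],"jaw":0.46},{"angular":[0,0,0],"slide":[0,0,0],"jaw":0.46}]'

```text
time_s: 41.98
tool_pos: [0.5994, -0.2428, 0.1364]
tool_rot: [-180.0, 0.0, 178.0]
force: [-0.2, -0.1, 0.6]
grip_width: 0.04
grasp_force: 0.0
```

```bash
cat >> h.py <<'E'
def go(p,q,yaw):
    y=np.radians(yaw); d=np.subtract(q,p)/.5
    return np.round([np.cos(y)*d[0]+np.sin(y)*d[1],np.sin(y)*d[0]-np.cos(y)*d[1],-d[2]],4)
E
python3 - <<'E'
from h import *
o=st(); print(o["qpos"].round(1))
i=env.camera_info("wrist"); b=env.read_camera("wrist")[:,:,::-1].copy()
for p in pegs(b,"wrist",.012,i): print("w",p)
for p in pegs(env.read_camera("top")[:,:,::-1].copy()): print("t",p)
E
```

```text
41.975 [ 0.5994 -0.2428  0.1364] [-1.7999e+02  3.0000e-02  1.7804e+02] F [-0.2 -0.1  0.6] w 0.04 g 0.0
[  5.   21.3  18.6  90.5  -7.1  69.3 113. ]
w (array([ 0.5937, -0.2435]), -2.2, 0.12, 3470)
w (array([ 0.606 , -0.1768]), -1.1, 0.1, 3166)
w (array([ 0.6174, -0.0144]), 179.2, 0.087, 1768)Traceback (most recent call last):
  File "<stdin>", line 5, in <module>
  File "h.py", line 26, in pegs
    sh=(t<np.quantile(t,.9))&(t>t.min()+.045); f=np.polyfit(t[sh],w[sh],1); a=np.arctan2(ax[1],ax[0])+np.arctan(f[0])
                                                 ~~~~~~~~~~^^^^^^^^^^^^^^^
    raise TypeError("expected non-empty vector for x")
TypeError: expected non-empty vector for x
```

>>> step_arm --rows '[{"angular":[0,0,0],"slide":[0,0,0.08],"jaw":0.46},{"angular":[0,0,0],"slide":[0,0,0.08],"jaw":0.46},{"angular":[0,0,0],"slide":[0,0,0.07],"jaw":0.46},{"angular":[0,0,0],"slide":[0,0,0.03],"jaw":0.46},{"angular":[0,0,0],"slide":[0,0,0.004],"jaw":0.46},{"angular":[0,0,0],"slide":[0,0,0],"jaw":0.46}]'

```text
time_s: 42.82
tool_pos: [0.6005, -0.2431, 0.0054]
tool_rot: [-180.0, 0.2, 178.1]
force: [-0.3, 0.5, 0.8]
grip_width: 0.0403
grasp_force: 0.0
```

>>> step_arm --newtons 20 --rows '[{"angular":[0,0,0],"slide":[0,0,0],"jaw":0},{"angular":[0,0,0],"slide":[0,0,0],"jaw":0},{"angular":[0,0,0],"slide":[0,0,0],"jaw":0},{"angular":[0,0,0],"slide":[0,0,0],"jaw":0},{"angular":[0,0,0],"slide":[0,0,0],"jaw":0}]'

```text
time_s: 43.45
tool_pos: [0.5994, -0.2425, 0.0038]
tool_rot: [-180.0, 0.0, 178.1]
force: [-0.3, 0.2, 1.8]
grip_width: 0.014
grasp_force: 20.0
```

>>> step_arm --rows '[{"angular":[0,0,0],"slide":[0,0,-0.03],"jaw":0},{"angular":[0,0,0],"slide":[0,0,-0.08],"jaw":0},{"angular":[0,0,0],"slide":[0,0,-0.1],"jaw":0},{"angular":[0,0,0],"slide":[0,0,-0.1],"jaw":0},{"angular":[0,0,0],"slide":[0,0,-0.1],"jaw":0},{"angular":[0,0,0],"slide":[0,0,-0.05],"jaw":0}]'

```text
time_s: 44.2
tool_pos: [0.6002, -0.2432, 0.2382]
tool_rot: [-179.9, 0.3, 178.0]
force: [0.6, 0.2, -1.1]
grip_width: 0.0139
grasp_force: 20.0
```

>>> step_arm --rows '[{"angular":[0,0,0],"slide":[0.0207,0.1159,0],"jaw":0},{"angular":[0,0,0],"slide":[0.0207,0.1159,0],"jaw":0},{"angular":[0,0,0],"slide":[0.0207,0.1159,0],"jaw":0},{"angular":[0,0,0],"slide":[0.0207,0.1159,0],"jaw":0},{"angular":[0,0,0],"slide":[0.0207,0.1159,0],"jaw":0},{"angular":[0,0,0],"slide":[0.0207,0.1159,0],"jaw":0},{"angular":[0,0,0],"slide":[0.0207,0.1159,0],"jaw":0},{"angular":[0,0,0],"slide":[0.0207,0.1159,0],"jaw":0},{"angular":[0,0,0],"slide":[0.0207,0.1159,0],"jaw":0},{"angular":[0,0,0],"slide":[0.0207,0.1159,0],"jaw":0}]'

```text
time_s: 45.45
tool_pos: [0.5151, 0.3417, 0.2347]
tool_rot: [180.0, 0.1, 178.0]
force: [1.2, -0.3, -0.9]
grip_width: 0.0136
grasp_force: 20.0
```

>>> step_arm --rows '[{"angular":[0,0,0],"slide":[0,0,0],"jaw":0},{"angular":[0,0,0],"slide":[0,0,0],"jaw":0},{"angular":[0,0,0],"slide":[0,0,0],"jaw":0}]'

```text
time_s: 45.82
tool_pos: [0.5164, 0.3382, 0.234]
tool_rot: [-180.0, 0.1, 177.9]
force: [0.2, 0.3, -1.8]
grip_width: 0.0136
grasp_force: 20.0
```

Run:
```python
from h import *
o=st(); print(o["qpos"].round(1)); print(go(o["tool_pos"],(.516,.340,.131),o["tool_rot"][2]))
```

```text
45.825 [0.5164 0.3382 0.234 ] [-1.7997e+02  5.0000e-02  1.7789e+02] F [ 0.2  0.3 -1.8] w 0.0136 g 20.0
[-33.4  14.1  -2.7  87.2   0.7  78.7  51.6]
[0.0009 0.0036 0.2059]
```

>>> step_arm --rows '[{"angular":[0,0,0],"slide":[0,0.0036,0.06],"jaw":0},{"angular":[0,0,0],"slide":[0,0,0.06],"jaw":0},{"angular":[0,0,0],"slide":[0,0,0.05],"jaw":0},{"angular":[0,0,0],"slide":[0,0,0.03],"jaw":0},{"angular":[0,0,0],"slide":[0,0,0.006],"jaw":0},{"angular":[0,0,0],"slide":[0,0,0.005],"jaw":0},{"angular":[0,0,0],"slide":[0,0,0],"jaw":0},{"angular":[0,0,0],"slide":[0,0,0],"jaw":0}]'

```text
time_s: 46.82
tool_pos: [0.5158, 0.3423, 0.1288]
tool_rot: [180.0, 0.1, 178.1]
force: [-0.0, -0.2, -0.8]
grip_width: 0.0139
grasp_force: 20.0
```

>>> step_arm --rows '[{"angular":[0,0,0],"slide":[0,-0.008,0],"jaw":0},{"angular":[0,0,0],"slide":[0,0,0.003],"jaw":0},{"angular":[0,0,0],"slide":[0,0,0],"jaw":0},{"angular":[0,0,0],"slide":[0,0,0],"jaw":0.23},{"angular":[0,0,0],"slide":[0,0,0],"jaw":0.23},{"angular":[0,0,0],"slide":[0,0,0],"jaw":0.23},{"angular":[0,0,0],"slide":[0,0,-0.02],"jaw":0.23},{"angular":[0,0,0],"slide":[0,0,-0.06],"jaw":0.23},{"angular":[0,0,0],"slide":[0,0,-0.08],"jaw":0.46},{"angular":[0,0,0],"slide":[0,0,-0.05],"jaw":0.46}]'

```text
time_s: 48.08
tool_pos: [0.516, 0.3385, 0.2347]
tool_rot: [179.9, 0.2, 178.1]
force: [1.3, -0.3, -0.2]
grip_width: 0.0327
grasp_force: 0.0
```

Run:
```python
from h import *
o=st()
a=env.read_camera("top")[:,:,::-1].copy(); cv2.imwrite("top4.png",a)
for z in (.012,.137):
  for p in pegs(a,z=z): print(z,p)
i=env.camera_info("wrist"); b=env.read_camera("wrist")[:,:,::-1].copy()
for p in pegs(b,"wrist",.137,i): print("w",p)
print(go(o["tool_pos"],(.6235,-.177,.22),178.6))
```

```text
48.075 [0.516  0.3385 0.2347] [1.7988e+02 1.6000e-01 1.7806e+02] F [ 1.3 -0.3 -0.2] w 0.0327 g 0.0Traceback (most recent call last):
  File "<stdin>", line 5, in <module>
  File "h.py", line 26, in pegs
    sh=(t<np.quantile(t,.9))&(t>t.min()+.045); f=np.polyfit(t[sh],w[sh],1); a=np.arctan2(ax[1],ax[0])+np.arctan(f[0])
                                                 ~~~~~~~~~~^^^^^^^^^^^^^^^
    raise TypeError("expected non-empty vector for x")
TypeError: expected non-empty vector for x
```

```bash
sed -i 's/^        w=(W-W.mean/        if np.ptp(t)<.09: print("short",W.mean(0).round(3)); continue\n&/' h.py
python3 - <<'E'
from h import *
o=st(); a=cv2.imread("top4.png")
for p in pegs(a,z=.012): print(p)
i=env.camera_info("wrist"); b=env.read_camera("wrist")[:,:,::-1].copy()
for p in pegs(b,"wrist",.137,i): print("w",p)
print(go(o["tool_pos"],(.6235,-.177,.235),178.06))
E
```

```text
48.125 [0.5172 0.3394 0.2381] [179.71   0.38 178.06] F [0.1 0.5 2.4] w 0.0355 g 0.0
short [0.465 0.397]
(array([ 0.6234, -0.1771]), -1.6, 0.138, 317)
(array([ 0.6076, -0.0052]), -12.2, 0.138, 326)
w (array([0.5063, 0.3386]), -1.8, 0.112, 3629)
[-0.2475 -1.0249  0.0061]
```

>>> step_arm --rows '[{"angular":[0,0,0],"slide":[-0.0275,-0.1139,0],"jaw":0.46},{"angular":[0,0,0],"slide":[-0.0275,-0.1139,0],"jaw":0.46},{"angular":[0,0,0],"slide":[-0.0275,-0.1139,0],"jaw":0.46},{"angular":[0,0,0],"slide":[-0.0275,-0.1139,0],"jaw":0.46},{"angular":[0,0,0],"slide":[-0.0275,-0.1139,0],"jaw":0.46},{"angular":[0,0,0],"slide":[-0.0275,-0.1139,0],"jaw":0.46},{"angular":[0,0,0],"slide":[-0.0275,-0.1139,0],"jaw":0.46},{"angular":[0,0,0],"slide":[-0.0275,-0.1139,0],"jaw":0.46},{"angular":[0,0,0],"slide":[-0.0275,-0.1139,0],"jaw":0.46}]'

```text
time_s: 49.3
tool_pos: [0.6215, -0.18, 0.2308]
tool_rot: [180.0, -0.0, 178.1]
force: [0.3, -0.6, 1.2]
grip_width: 0.0402
grasp_force: 0.0
```

>>> step_arm --rows '[{"angular":[0,0,0],"slide":[0,0,0.08],"jaw":0.46},{"angular":[0,0,0],"slide":[0,0,0.08],"jaw":0.46},{"angular":[0,0,0],"slide":[0,0,0],"jaw":0.46},{"angular":[0,0,0],"slide":[0,0,0],"jaw":0.46}]'

```text
time_s: 49.8
tool_pos: [0.6223, -0.1785, 0.1527]
tool_rot: [-180.0, 0.1, 178.1]
force: [0.1, -0.5, 0.0]
grip_width: 0.0398
grasp_force: 0.0
```

Run:
```python
from h import *
o=st()
i=env.camera_info("wrist"); b=env.read_camera("wrist")[:,:,::-1].copy()
for p in pegs(b,"wrist",.012,i): print("w",p)
print(go(o["tool_pos"],(.6235,-.177,.004),o["tool_rot"][2]))
```

```text
49.8 [ 0.6223 -0.1785  0.1527] [-1.7998e+02  8.0000e-02  1.7808e+02] F [ 0.1 -0.5  0. ] w 0.0398 g 0.0
w (array([ 0.5997, -0.011 ]), -12.3, 0.124, 2135)
w (array([ 0.6202, -0.1767]), -0.8, 0.127, 3074)
[-0.0024  0.0031  0.2975]
```

>>> step_arm --rows '[{"angular":[0,0,0],"slide":[-0.0024,0.003,0.08],"jaw":0.46},{"angular":[0,0,0],"slide":[0,0,0.08],"jaw":0.46},{"angular":[0,0,0],"slide":[0,0,0.08],"jaw":0.46},{"angular":[0,0,0],"slide":[0,0,0.04],"jaw":0.46},{"angular":[0,0,0],"slide":[0,0,0.0165],"jaw":0.46},{"angular":[0,0,0],"slide":[0,0,0],"jaw":0.46}]'

```text
time_s: 50.6
tool_pos: [0.6238, -0.1772, 0.0044]
tool_rot: [-180.0, 0.1, 178.1]
force: [0.3, 1.0, -0.1]
grip_width: 0.0402
grasp_force: 0.0
```

>>> step_arm --newtons 20 --rows '[{"angular":[0,0,0],"slide":[0,0,0],"jaw":0},{"angular":[0,0,0],"slide":[0,0,0],"jaw":0},{"angular":[0,0,0],"slide":[0,0,0],"jaw":0},{"angular":[0,0,0],"slide":[0,0,0],"jaw":0},{"angular":[0,0,0],"slide":[0,0,0],"jaw":0}]'

```text
time_s: 51.22
tool_pos: [0.6232, -0.177, 0.0037]
tool_rot: [180.0, 0.0, 178.1]
force: [-0.4, 0.0, 2.7]
grip_width: 0.0139
grasp_force: 20.0
```

>>> step_arm --rows '[{"angular":[0,0,0],"slide":[0,0,-0.03],"jaw":0},{"angular":[0,0,0],"slide":[0,0,-0.08],"jaw":0},{"angular":[0,0,0],"slide":[0,0,-0.1],"jaw":0},{"angular":[0,0,0],"slide":[0,0,-0.1],"jaw":0},{"angular":[0,0,0],"slide":[0,0,-0.1],"jaw":0},{"angular":[0,0,0],"slide":[0,0,-0.05],"jaw":0},{"angular":[0,0,0],"slide":[0,0,0],"jaw":0}]'

```text
time_s: 52.1
tool_pos: [0.6241, -0.1776, 0.2366]
tool_rot: [-180.0, 0.3, 178.0]
force: [-0.8, 0.7, -0.5]
grip_width: 0.0142
grasp_force: 20.0
```

Run:
```python
from h import *
o=st()
print(go(o["tool_pos"],(.5125,.264,.234),o["tool_rot"][2]))
```

```text
52.1 [ 0.6241 -0.1776  0.2366] [-179.95    0.32  178.04] F [-0.8  0.7 -0.5] w 0.0142 g 20.0
[0.2532 0.875  0.0052]
```

>>> step_arm --rows '[{"angular":[0,0,0],"slide":[0.0281,0.0977,0],"jaw":0},{"angular":[0,0,0],"slide":[0.0281,0.0977,0],"jaw":0},{"angular":[0,0,0],"slide":[0.0281,0.0977,0],"jaw":0},{"angular":[0,0,0],"slide":[0.0281,0.0977,0],"jaw":0},{"angular":[0,0,0],"slide":[0.0281,0.0977,0],"jaw":0},{"angular":[0,0,0],"slide":[0.0281,0.0977,0],"jaw":0},{"angular":[0,0,0],"slide":[0.0281,0.0977,0],"jaw":0},{"angular":[0,0,0],"slide":[0.0281,0.0977,0],"jaw":0},{"angular":[0,0,0],"slide":[0.0281,0.0977,0],"jaw":0}]'

```text
time_s: 53.22
tool_pos: [0.5099, 0.2677, 0.2314]
tool_rot: [-179.9, -0.1, 178.1]
force: [0.9, -0.1, -0.2]
grip_width: 0.0138
grasp_force: 20.0
```

>>> step_arm --rows '[{"angular":[0,0,0],"slide":[0,0,0],"jaw":0},{"angular":[0,0,0],"slide":[0,0,0.05],"jaw":0},{"angular":[0,0,0],"slide":[0,0,0],"jaw":0},{"angular":[0,0,0],"slide":[0,0,0],"jaw":0}]'

```text
time_s: 53.72
tool_pos: [0.5116, 0.2659, 0.2082]
tool_rot: [-180.0, -0.0, 178.0]
force: [0.2, -0.4, -1.0]
grip_width: 0.0139
grasp_force: 20.0
```

Run:
```python
from h import *
o=st()
print(go(o["tool_pos"],(.5125,.266,.128),o["tool_rot"][2]))
```

```text
53.725 [0.5116 0.2659 0.2082] [-1.7997e+02 -3.0000e-02  1.7799e+02] F [ 0.2 -0.4 -1. ] w 0.0139 g 20.0
[-0.0019  0.0003  0.1604]
```

>>> step_arm --rows '[{"angular":[0,0,0],"slide":[0,0,0.06],"jaw":0},{"angular":[0,0,0],"slide":[0,0,0.05],"jaw":0},{"angular":[0,0,0],"slide":[0,0,0.03],"jaw":0},{"angular":[0,0,0],"slide":[0,0,0.01],"jaw":0},{"angular":[0,0,0],"slide":[0,0,0.01],"jaw":0},{"angular":[0,0,0],"slide":[0,0,0],"jaw":0},{"angular":[0,0,0],"slide":[0,0,0],"jaw":0}]'

```text
time_s: 54.6
tool_pos: [0.5118, 0.2669, 0.129]
tool_rot: [180.0, 0.1, 178.1]
force: [-0.6, 0.7, -0.6]
grip_width: 0.0139
grasp_force: 20.0
```

>>> step_arm --rows '[{"angular":[0,0,0],"slide":[0,0,0.003],"jaw":0},{"angular":[0,0,0],"slide":[0,0,0],"jaw":0},{"angular":[0,0,0],"slide":[0,0,0],"jaw":0.23},{"angular":[0,0,0],"slide":[0,0,0],"jaw":0.23},{"angular":[0,0,0],"slide":[0,0,0],"jaw":0.23},{"angular":[0,0,0],"slide":[0,0,-0.02],"jaw":0.23},{"angular":[0,0,0],"slide":[0,0,-0.06],"jaw":0.23},{"angular":[0,0,0],"slide":[0,0,-0.08],"jaw":0.46},{"angular":[0,0,0],"slide":[0,0,-0.06],"jaw":0.46},{"angular":[0,0,0],"slide":[0,0,0],"jaw":0.46}]'

```text
time_s: 55.85
tool_pos: [0.513, 0.2676, 0.2406]
tool_rot: [179.8, 0.3, 178.1]
force: [0.8, -0.1, 0.0]
grip_width: 0.0378
grasp_force: 0.0
```

Run:
```python
from h import *
o=st(); a=env.read_camera("top")[:,:,::-1].copy()
for p in pegs(a,z=.012): print(p)
i=env.camera_info("wrist"); b=env.read_camera("wrist")[:,:,::-1].copy()
for p in pegs(b,"wrist",.137,i): print("w",p)
print(go(o["tool_pos"],(.609,-.005,.235),o["tool_rot"][2]))
```

```text
55.85 [0.513  0.2676 0.2406] [179.8    0.32 178.06] F [ 0.8 -0.1  0. ] w 0.0378 g 0.0
short [0.466 0.396]
short [0.46  0.316]
(array([ 0.6072, -0.0051]), -12.5, 0.139, 322)
short [0.523 0.093]
w (array([0.5011, 0.2675]), -1.8, 0.112, 3549)
w (array([0.5047, 0.3374]), -2.6, 0.11, 3855)
[-0.2104 -0.5384  0.0112]
```

>>> step_arm --rows '[{"angular":[0,0,0],"slide":[-0.035,-0.0897,0],"jaw":0.46},{"angular":[0,0,0],"slide":[-0.035,-0.0897,0],"jaw":0.46},{"angular":[0,0,0],"slide":[-0.035,-0.0897,0],"jaw":0.46},{"angular":[0,0,0],"slide":[-0.035,-0.0897,0],"jaw":0.46},{"angular":[0,0,0],"slide":[-0.035,-0.0897,0],"jaw":0.46},{"angular":[0,0,0],"slide":[-0.035,-0.0897,0],"jaw":0.46},{"angular":[0,0,0.029],"slide":[0,0,0.04],"jaw":0.46},{"angular":[0,0,0.029],"slide":[0,0,0.08],"jaw":0.46},{"angular":[0,0,0],"slide":[0,0,0.04],"jaw":0.46},{"angular":[0,0,0],"slide":[0,0,0],"jaw":0.46}]'

```text
time_s: 57.2
tool_pos: [0.6049, -0.0059, 0.1534]
tool_rot: [-179.9, -0.4, 167.6]
force: [-0.9, 0.1, 0.6]
grip_width: 0.04
grasp_force: 0.0
```

>>> step_arm --rows '[{"angular":[0,0,0],"slide":[0,0,0],"jaw":0.46}]'

```text
time_s: 57.32
tool_pos: [0.6074, -0.0058, 0.1571]
tool_rot: [180.0, 0.0, 167.6]
force: [0.3, -0.1, -0.1]
grip_width: 0.0398
grasp_force: 0.0
```

Run:
```python
from h import *
o=st()
i=env.camera_info("wrist"); b=env.read_camera("wrist")[:,:,::-1].copy()
for p in pegs(b,"wrist",.012,i): print("w",p)
print(go(o["tool_pos"],(.608,-.005,.004),o["tool_rot"][2]))
```

```text
57.325 [ 0.6074 -0.0058  0.1571] [1.8000e+02 2.0000e-02 1.6762e+02] F [ 0.3 -0.1 -0.1] w 0.0398 g 0.0
w (array([ 0.6058, -0.0038]), -11.7, 0.129, 3107)
[-0.0008  0.0019  0.3062]
```

Aligned. Grasp, lift, and turn back to the stack's heading.

>>> step_arm --rows '[{"angular":[0,0,0],"slide":[0,0.002,0.08],"jaw":0.46},{"angular":[0,0,0],"slide":[0,0,0.08],"jaw":0.46},{"angular":[0,0,0],"slide":[0,0,0.08],"jaw":0.46},{"angular":[0,0,0],"slide":[0,0,0.04],"jaw":0.46},{"angular":[0,0,0],"slide":[0,0,0.02],"jaw":0.46},{"angular":[0,0,0],"slide":[0,0,0.005],"jaw":0.46},{"angular":[0,0,0],"slide":[0,0,0],"jaw":0.46}]'

```text
time_s: 58.25
tool_pos: [0.6085, -0.0048, 0.0055]
tool_rot: [180.0, 0.1, 167.6]
force: [0.9, 1.0, 0.2]
grip_width: 0.04
grasp_force: 0.0
```

>>> step_arm --newtons 20 --rows '[{"angular":[0,0,0],"slide":[0,0,0],"jaw":0},{"angular":[0,0,0],"slide":[0,0,0],"jaw":0},{"angular":[0,0,0],"slide":[0,0,0],"jaw":0},{"angular":[0,0,0],"slide":[0,0,0],"jaw":0},{"angular":[0,0,0],"slide":[0,0,0],"jaw":0}]'

```text
time_s: 58.88
tool_pos: [0.6076, -0.0048, 0.0045]
tool_rot: [180.0, 0.0, 167.6]
force: [-1.0, 1.6, 1.0]
grip_width: 0.0143
grasp_force: 20.0
```

>>> step_arm --rows '[{"angular":[0,0,0],"slide":[0,0,-0.03],"jaw":0},{"angular":[0,0,0],"slide":[0,0,-0.08],"jaw":0},{"angular":[0,0,0],"slide":[0,0,-0.1],"jaw":0},{"angular":[0,0,0],"slide":[0,0,-0.1],"jaw":0},{"angular":[0,0,0],"slide":[0,0,-0.1],"jaw":0},{"angular":[0,0,-0.028],"slide":[0,0,-0.06],"jaw":0},{"angular":[0,0,-0.028],"slide":[0,0,0],"jaw":0},{"angular":[0,0,0],"slide":[0,0,0],"jaw":0},{"angular":[0,0,0],"slide":[0,0,0],"jaw":0}]'

```text
time_s: 60.0
tool_pos: [0.6071, -0.0049, 0.239]
tool_rot: [-180.0, -0.0, 177.6]
force: [0.3, 0.5, 0.1]
grip_width: 0.0136
grasp_force: 20.0
```

Run:
```python
from h import *
o=st()
print(go(o["tool_pos"],(.514,.3025,.236),o["tool_rot"][2]))
```

```text
60.0 [ 0.6071 -0.0049  0.239 ] [-1.8000e+02 -4.0000e-02  1.7761e+02] F [0.3 0.5 0.1] w 0.0136 g 20.0
[0.2116 0.6065 0.0061]
```

>>> step_arm --rows '[{"angular":[0,0,0],"slide":[0.0302,0.0866,0],"jaw":0},{"angular":[0,0,0],"slide":[0.0302,0.0866,0],"jaw":0},{"angular":[0,0,0],"slide":[0.0302,0.0866,0],"jaw":0},{"angular":[0,0,0],"slide":[0.0302,0.0866,0],"jaw":0},{"angular":[0,0,0],"slide":[0.0302,0.0866,0],"jaw":0},{"angular":[0,0,0],"slide":[0.0302,0.0866,0],"jaw":0},{"angular":[0,0,0],"slide":[0.0302,0.0866,0],"jaw":0},{"angular":[0,0,0],"slide":[0,0,0.05],"jaw":0},{"angular":[0,0,0],"slide":[0,0,0],"jaw":0},{"angular":[0,0,0],"slide":[0,0,0],"jaw":0}]'

```text
time_s: 61.25
tool_pos: [0.5145, 0.3014, 0.2146]
tool_rot: [-180.0, 0.0, 177.6]
force: [-0.4, 0.5, -0.6]
grip_width: 0.014
grasp_force: 20.0
```

Run:
```python
from h import *
o=st()
print(go(o["tool_pos"],(.514,.3025,.129),o["tool_rot"][2]))
```

```text
61.25 [0.5145 0.3014 0.2146] [-1.7998e+02  1.0000e-02  1.7758e+02] F [-0.4  0.5 -0.6] w 0.014 g 20.0
[0.0012 0.0022 0.1713]
```

>>> step_arm --rows '[{"angular":[0,0,0],"slide":[0,0.0025,0.06],"jaw":0},{"angular":[0,0,0],"slide":[0,0,0.05],"jaw":0},{"angular":[0,0,0],"slide":[0,0,0.03],"jaw":0},{"angular":[0,0,0],"slide":[0,0,0.02],"jaw":0},{"angular":[0,0,0],"slide":[0,0,0.009],"jaw":0},{"angular":[0,0,0],"slide":[0,0,0],"jaw":0},{"angular":[0,0,0],"slide":[0,0,0],"jaw":0}]'

```text
time_s: 62.12
tool_pos: [0.5145, 0.3038, 0.1305]
tool_rot: [180.0, 0.1, 177.7]
force: [0.0, -0.2, 0.5]
grip_width: 0.0141
grasp_force: 20.0
```

>>> step_arm --rows '[{"angular":[0,0,0],"slide":[0,-0.001,0.003],"jaw":0},{"angular":[0,0,0],"slide":[0,0,0.002],"jaw":0},{"angular":[0,0,0],"slide":[0,0,0],"jaw":0},{"angular":[0,0,0],"slide":[0,0,0],"jaw":0.218},{"angular":[0,0,0],"slide":[0,0,0],"jaw":0.218},{"angular":[0,0,0],"slide":[0,0,0],"jaw":0.218},{"angular":[0,0,0],"slide":[0,0,-0.02],"jaw":0.218},{"angular":[0,0,0],"slide":[0,0,-0.06],"jaw":0.218},{"angular":[0,0,0],"slide":[0,0,-0.08],"jaw":0.218},{"angular":[0,0,0],"slide":[0,0,-0.08],"jaw":0.218}]'

```text
time_s: 63.38
tool_pos: [0.514, 0.303, 0.2493]
tool_rot: [180.0, 0.0, 177.7]
force: [0.2, 0.8, 0.2]
grip_width: 0.0192
grasp_force: 0.0
```

>>> step_arm --rows '[{"angular":[0,0,0],"slide":[0.02,0.1,-0.02],"jaw":0.5},{"angular":[0,0,0],"slide":[0.02,0.1,-0.02],"jaw":0.5},{"angular":[0,0,0],"slide":[0.02,0.1,-0.02],"jaw":0.5},{"angular":[0,0,0],"slide":[0.02,0.1,0],"jaw":0.5},{"angular":[0,0,0],"slide":[0.02,0.1,0],"jaw":0.5},{"angular":[0,0,0],"slide":[0,0,0],"jaw":0.5},{"angular":[0,0,0],"slide":[0,0,0],"jaw":0.5}]'

```text
time_s: 64.25
tool_pos: [0.4746, 0.5543, 0.2775]
tool_rot: [-180.0, 0.0, 177.7]
force: [0.3, -0.8, 0.0]
grip_width: 0.0439
grasp_force: 0.0
```

Run:
```python
from h import *
o=st()
a=env.read_camera("top")[:,:,::-1].copy(); b=env.read_camera("scene")[:,:,::-1].copy()
for p in pegs(a,z=.137): print(p)
x=cv2.resize(a[140:300,80:420],(800,376),interpolation=cv2.INTER_CUBIC);y=cv2.resize(b[100:240,200:450],(400,224),interpolation=cv2.INTER_CUBIC);z=cv2.resize(b[110:230,320:460],(400,224),interpolation=cv2.INTER_CUBIC)
cv2.imwrite("pics/f1.png",np.vstack([x,np.hstack([y,z])]))
```

```text
64.25 [0.4746 0.5543 0.2775] [-1.7996e+02  4.0000e-02  1.7768e+02] F [ 0.3 -0.8  0. ] w 0.0439 g 0.0
(array([0.5141, 0.3007]), -0.4, 0.136, 386)
(array([0.512 , 0.2662]), -1.5, 0.137, 355)
(array([0.5023, 0.3537]), 1.9, 0.128, 419)
```

View pics/f1.png

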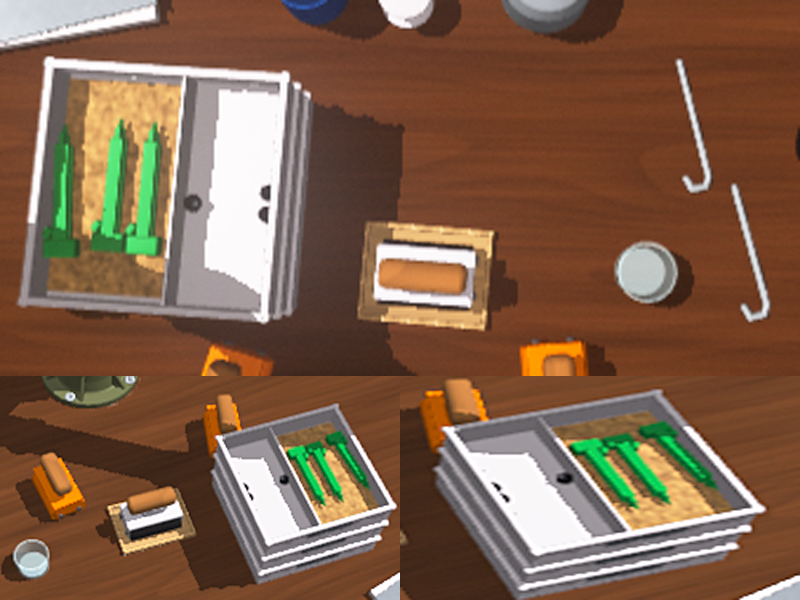

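>>> step_arm --rows '[{"angular":[0,0,0],"slide":[-0.02,-0.09,-0.02],"jaw":0.5},{"angular":[0,0,0],"slide":[-0.04,-0.09,-0.02],"jaw":0.5},{"angular":[0,0,0],"slide":[-0.04,-0.09,-0.02],"jaw":0.5},{"angular":[0,0,0],"slide":[-0.04,-0.09,0],"jaw":0.5},{"angular":[0,0,0],"slide":[-0.04,-0.09,0],"jaw":0.5},{"angular":[0,0,0],"slide":[-0.04,0,0],"jaw":0.5},{"angular":[0,0,0],"slide":[0,0,0],"jaw":0.5},{"angular":[0,0,0],"slide":[0,0,0],"jaw":0.5}]'

```text
time_s: 65.35
tool_pos: [0.5742, 0.3258, 0.3077]
tool_rot: [180.0, -0.0, 177.7]
force: [-0.7, -0.2, 0.3]
grip_width: 0.0434
grasp_force: 0.0
```

Run:
```python
from h import *
import pickle
o=st(); i=env.camera_info("wrist"); pickle.dump(i,open("w9.pkl","wb")); w=env.read_camera("wrist")[:,:,::-1].copy(); cv2.imwrite("w9.png",w)
b=env.read_camera("scene")[:,:,::-1]
g=lambda im:(255*(im/255.)**.55).astype(np.uint8)
for p in pegs(w,"wrist",.137,i): print("w",p)
wc=g(cv2.resize(w[:300],(800,428))); s=g(cv2.resize(b[110:230,380:460],(240,172),interpolation=cv2.INTER_CUBIC))
wc=cv2.resize(w,(560,420)); 
s=cv2.resize(g(b[125:200,395:455]),(240,300),interpolation=cv2.INTER_CUBIC); pad=np.zeros((420,240,3),np.uint8); pad[:300]=s
cv2.imwrite("pics/f2.png",np.hstack([g(wc),pad]))
```

```text
65.35 [0.5742 0.3258 0.3077] [ 1.7996e+02 -1.0000e-02  1.7772e+02] F [-0.7 -0.2  0.3] w 0.0434 g 0.0
w (array([0.5001, 0.3542]), 0.4, 0.119, 1714)
w (array([0.5141, 0.2681]), -1.7, 0.136, 3078)
w (array([0.5168, 0.3036]), -2.2, 0.137, 2926)
```

View pics/f2.png

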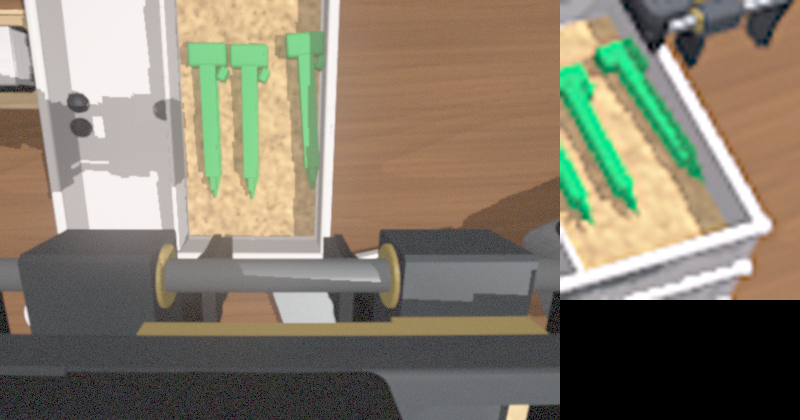

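Run:
```python
from h import *
w=cv2.imread("w9.png").astype(int); m=(w[:,:,1]>w[:,:,2]*1.5)&(w[:,:,1]>w[:,:,0]*1.25)&(w[:,:,1]>25)
for r in(38,45,55,65,80,100,120,140,160,175,185):
    x=np.nonzero(m[r,170:345])[0]+170; print(r,[(int(g[0]),int(g[-1])) for g in np.split(x,np.nonzero(np.diff(x)>2)[0]+1) if len(g)])
```

```text
38 [(286, 323)]
45 [(188, 225), (231, 265), (286, 323)]
55 [(188, 226), (230, 267), (287, 313), (319, 322)]
65 [(191, 226), (231, 267), (298, 323)]
80 [(200, 217), (221, 225), (242, 257), (260, 265), (299, 313)]
100 [(201, 217), (242, 257), (300, 314)]
120 [(202, 218), (243, 257), (302, 315)]
140 [(203, 219), (243, 257), (303, 316)]
160 [(205, 220), (243, 257), (304, 318)]
175 [(206, 220), (244, 257), (309, 315)]
185 [(210, 218), (248, 255)]
```

All three pegs have the same shaft and head widths in the picture (about 15 px and 38 px), so they lie flat. The arm is clear of everything, so I'm handing in.

```bash
python3 -c "
from cell import env
print(env.sign_off())"
```

```text
the job is handed in; nothing more can be done
None
```

The job is done and handed in: I rolled the liner out and back at about 13–17 N, stood the roller in its rest, tipped the 3 toggles into the bay, set the ramekin upright and laid the 3 pegs flat in the lined compartment; one peg shifted about 15 mm after I placed it but still lies flat.

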